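Load board samples into the test box and start its clamp nut

TASK

Lift the cover off the green test box and lay it flat on the cork pad, then put every board sample from the white board flat on the floor of the box, none on top of another. Seat the cover fully home over its pins and stud again, then set the brass nut on the stud, back it off anticlockwise until it drops into the thread, and wind it clockwise at least a third of a turn so that it is well caught. Leave the glue bottle, mug and try square where they are.

Things in the scene. Friction and masses are not known exactly. Their poses are not given: they have to be found in the camera images.
- housing: the green test box, fixed, 240 x 170 mm, flat rim at 55 mm; origin at the centre of its underside, x along the 240 mm, z up. Chamber at its -x end (chamber). Two 10 mm locating pins with pointed tips rise 20 mm above the rim at (x, y) = (106, -60) and (-106, 60) mm. At (80, 0) mm the steel stud, 75 mm above the rim, with a coarse thread of 25 mm outer diameter
- chamber (a point): centre of the chamber's floor, 11 mm above the bench; axes as the box. The chamber is 130 mm (x) by 150 mm (y) inside and 45 mm deep, with upright walls
- seat (a point): centre of the box's rim plane, 55 mm above the bench, axes as the box: the origin of the seated cover lies here with the same axes
- thread_top (a point): point on the stud's axis at the top of its thread, 86 mm above the bench, z up. Right-hand thread, 27 mm fall per turn, three starts a third of a turn apart. Unless it happens to drop in at once, a nut set on the stud rests on the first thread, its underside about 2 mm below this point (up to 2 mm above it if it sits on a stop); a stop blocks it from turning clockwise there (see stud_tip)
- stud_tip (a point): pointed tip of the stud, 44 mm above thread_top; the shank between is plain, 14.4 mm thick. Starting the nut: turned anticlockwise (seen from above) by at most 90 degrees, free to fall, it drops about 8 mm (underside 9 to 11 mm below thread_top), where a stop ends that turn. Then it winds down clockwise, 9 mm per third of a turn, to meet the seated cover with its underside 23 mm below thread_top
- cover: the grey cover plate, 236 x 166 x 8 mm, about 0.4 kg, lying loose over the pins and stud of the box; origin at the centre of its underside, x along the 236 mm, z up. 13 mm square holes for the pins at (106, -60) and (-106, 60) mm, a 34 mm square hole for the stud at (80, 0) mm. A black bar grip stands on it at (-5, 0) mm, 14 mm wide (x), 70 mm long (y), from 8 to 40 mm above the underside
- pad: the brown cork pad fixed to the bench, 270 x 190 x 4 mm; origin at the centre of its underside, x along the 270 mm; the cover's resting place
- tray: the white board fixed to the bench on which the samples and nut lie at the start, 260 x 200 x 6 mm; origin at the centre of its underside, x along the 260 mm. It lies on the right or left of the box, the cork pad on the other side
- nut: the brass hex nut, 44 mm across flats, 37 mm high, about 0.15 kg, standing flat; origin at the centre of its underside, z up, its x axis square to a flat (flats every 60 degrees). Bore 28 mm with three thread lugs near the underside that leave a 16.8 mm circle; the top 9 mm narrows to 16.4 mm, a guide that runs on the stud's shank with 1 mm to spare all round
- sample_green: a board sample, a green block 40 x 28 x 20 mm; origin at the centre of its underside, x along the 40 mm, z up through the 20 mm; about 35 g; may be absent
- sample_ply: a board sample, a striped plywood block 40 x 28 x 20 mm; origin at the centre of its underside, x along the 40 mm, z up through the 20 mm; about 35 g; may be absent
- sample_brown: a board sample, a brown block 40 x 28 x 20 mm; origin at the centre of its underside, x along the 40 mm, z up through the 20 mm; about 35 g; may be absent
- sample_chip: a board sample, a white-faced chipboard block 40 x 28 x 20 mm; origin at the centre of its underside, x along the 40 mm, z up through the 20 mm; about 35 g; may be absent
- glue: bystander: white glue bottle, 52 mm thick, 150 mm tall, origin at its foot
- mug: bystander: blue mug, 76 mm wide, 90 mm tall, origin at its foot
- square: bystander: small try square lying flat, 100 mm wooden stock with a 120 mm steel blade, origin under the stock
Not all that is in view belongs to the job. Of the things like the sample_chip, leave any that is red; of the rest the larger one is meant.

How it is judged (in metres and radians):
On the way, in this order (a step that is already met when the one before it is completed fails the run):
1. the cover is off the box and lies flat on the cork pad (horizontal distance between cover and pad below 0.06 m and z of cover in the frame of pad below 0.009 m and angle between cover's own z axis and vertical below 0.06 rad and linear speed of cover below 0.02 m/s), for 0.2 s.
2. every sample lies flat on the chamber's floor (x of sample_green in the frame of chamber between -0.065 and 0.065 m and y of sample_green in the frame of chamber between -0.075 and 0.075 m and z of each of sample_green, sample_ply, sample_brown, sample_chip in the frame of chamber below 0.006 m and angle between each of sample_green, sample_ply, sample_brown, sample_chip's own z axis and vertical below 0.15 rad and x of sample_ply in the frame of chamber between -0.065 and 0.065 m and y of sample_ply in the frame of chamber between -0.075 and 0.075 m and x of sample_brown in the frame of chamber between -0.065 and 0.065 m and y of sample_brown in the frame of chamber between -0.075 and 0.075 m and x of sample_chip in the frame of chamber between -0.065 and 0.065 m and y of sample_chip in the frame of chamber between -0.075 and 0.075 m), for 0.2 s.
3. the cover is seated over the pins, down on the rim (horizontal distance between cover and seat below 0.004 m and z of cover in the frame of seat between -0.003 and 0.003 m and angle between the x axis of cover and the x axis of housing, either way round below 0.05 rad and angle between cover's own z axis and vertical below 0.04 rad), for 0.2 s.
At the end, for the whole second after the job is handed in: Samples on the chamber floor (raised under 6 mm, tilted under 0.15 rad); cover seated within 4 mm, 0.05 rad and 3 mm of the rim; nut on the thread, underside at least 16.5 mm below the thread top (about a quarter turn after dropping in), within 4 mm of the axis; all at rest (all of step 2 and all of step 3 and horizontal distance between nut and thread_top below 0.004 m and z of nut in the frame of thread_top below -0.0165 m and angle between nut's own z axis and vertical below 0.12 rad and linear speed of each of sample_green, sample_ply, sample_brown, sample_chip, cover, nut below 0.02 m/s); the robot touches nothing.
It fails at once if a white glue bottle is moved more than 30 mm or tipped (distance of glue from where it was at the start of the episode above 0.03 m or angle between glue's own z axis and vertical above 0.5 rad).
It fails at once if a blue mug is moved more than 30 mm or tipped (distance of mug from where it was at the start of the episode above 0.03 m or angle between mug's own z axis and vertical above 0.5 rad).
It fails at once if a try square is moved more than 30 mm or tipped (distance of square from where it was at the start of the episode above 0.03 m or angle between square's own z axis and vertical above 0.5 rad).
Of sample_green, sample_ply, sample_brown, sample_chip only 2 to 4 are there at a start; the rules pass over those that are not, and their reading is None.
At some moment in a run one of sample_green, sample_ply, sample_brown, sample_chip may be knocked a few centimetres aside while the robot is not near it.
It also fails if it takes over 210 s, if anything falls off the work surface, if the arm or the gripper's body presses on something with over 40 N, if the wrist force passes 120 N, or if a joint passes its speed limit or range.

ROBOT

A 6-joint arm with a two-finger parallel gripper is mounted at the origin on the work surface. World frame = base frame: x ahead of the robot, y to its left, z up, the work surface at z = 0. Lengths are in mm, angles in degrees, forces in N, time in s.
With the tool pointing down it reaches from about 300 to 850 mm from the base axis. Payload 4.2 kg.
Tool frame: the origin (TCP) lies midway between the tips of the shut fingers; the grasp point (between the pads) lies 19 mm behind it; z points along the fingers, y is the line along which they close (so a half turn about z gives the same grasp; the last joint's range is limited). The gripper opens to 91 mm and grips with 3 to 60 N. Pads are 32 mm wide; open, the fingers measure 118 mm over their backs; the gripper's body (76 mm by 178 mm) begins 60 mm behind the grasp point.
Start: joints at [69.901, 18.312, 89.639, -0, 72.044, -1.146], TCP at [186.763, 543.841, 213.976] pointing down, gripper open.
Joint ranges: [-177.97, 177.97], [-48.28, 115.42], [12.27, 149.76], [-77.06, 257.06], [2.81, 150.46], [-146.56, 146.56]. Speed limits (degrees/s): [147.25, 147.25, 180, 180, 180, 180].

INTERFACE

Orientations are given as [roll, pitch, yaw] about the fixed x, y, z axes, in that order (R = Rz(yaw) Ry(pitch) Rx(roll)).
In Python, from workcell import env gives the robot as it stands.
- The arm moves only by the tool jog_arm, never from a script. Its argument "steps" is one flat list of numbers, 5 for each row, row after row: the closure, from 0 (fully open) to 1 (shut), then the shift along the tool's x, y, z in cm, then the turn about the tool's z in degrees. A call has 1 to 20 rows; each row is the pose to reach, as a shift and turn from the pose commanded when the call began, along the tool's axes at that moment; what a row does not reach only later rows make up. A row lasts 1/10 s, in which the tool goes at most 50 mm and 8.59 degrees, less where a joint would pass 70% of its speed; a pose out of reach is approached as far as the arm can. A call with a gripper value outside its range is refused whole. The fingers move at their own pace and stop on an object; "force" is the grip in N (left out, the last holds). Time passes only in rows, so rows that repeat a pose let the fingers close. It gives the time, the measured TCP pose, the force and the opening at its end, in the units of the state.
- env.state(): the state, without advancing time (a new reading comes with each control period).
- env.grab_frame(name): name is "side" or "top"; returns the picture (480x640x3 uint8, red, green, blue); there is no depth.
- env.camera_params(name): a dict with "fx", "fy", "cx", "cy" (pixels), "R" (3x3) and "t" (3): a world point X has camera coordinates R X + t. Camera axes: x right, y down, z forward; pixel columns grow to the right and rows downward; lengths in mm; the calibration is good to about 2 mm. A picture is of the moment at which its call begins. camera_params takes no time and is no camera call.
- env.job_done(): hands the job in, once; it reports no verdict.
The state is a dict: "time_s": time; "qpos": joint angles; "qvel": joint speeds; "effort": joint torques, N m; "ee_pos": TCP position; "ee_rot": TCP orientation; "force": force on the tool from outside, world axes, zero at the start; "torque": the same for the moment, N m; "gripper_width": finger opening in mm.
Only numpy, scipy, OpenCV 4.12 (cv2) and the standard library are available. Lean on these libraries where they do the work, as an engineer would, in place of code of your own. Each camera call takes 0.05 s, during which the arm holds its last target. There are 200 camera calls.

## Working session

There is one attempt and no reset: what is moved stays moved. The work goes in short steps, Python scripts to look and compute and a tool call to move; the robot and the scene stay as the last step left them, time stands still between calls to the robot, and variables do not carry over. Pictures are saved under pics/ and viewed, on a budget of 14 in all, crops included, one or two more only if the job needs it, and the job is handed in when it is done.

Besides the shell and the picture viewer there is one more tool, called after "Emit:" by a JSON object that holds its "fn" and its "kwargs", one argument or row to a line. jog_arm: Moves the arm, as the interface text tells. Its arguments: {"type":"object","properties":{"steps":{"type":"array","items":{"type":"number"}},"force":{"type":"number"}},"required":["steps"]}

```bash
ls; mkdir -p pics
cat > h.py <<'E'
import numpy as np, cv2
from workcell import env
def snap(n,f):
    im=env.grab_frame(n); cv2.imwrite('pics/'+f,im[:,:,::-1]); return im
def px2w(n,u,v,z):
    c=env.camera_params(n); R=np.array(c['R']);t=np.array(c['t'])
    d=R.T@np.array([(u-c['cx'])/c['fx'],(v-c['cy'])/c['fy'],1]); o=-R.T@t
    return o+d*(z-o[2])/d[2]
def w2px(n,X):
    c=env.camera_params(n); p=np.array(c['R'])@np.array(X,float)+np.array(c['t'])
    return c['fx']*p[0]/p[2]+c['cx'],c['fy']*p[1]/p[2]+c['cy']
E
python3 - <<'E'
from h import *
snap('top','t0.png');snap('side','s0.png')
for n in('top','side'):
    c=env.camera_params(n);print(n,c['fx'],-np.array(c['R']).T@np.array(c['t']),np.round(c['R'],2).tolist())
print(env.state())
E
```

```text
pics
top 503.9511336498944 [ 516.04670414   42.46512749 1447.32417248] [[0.01, -1.0, -0.0], [-1.0, -0.01, -0.06], [0.06, 0.0, -1.0]]
side 590.8836526907127 [ 184.41381657  836.75721231 1119.23628115] [[-0.87, -0.5, 0.01], [-0.38, 0.66, -0.65], [0.31, -0.57, -0.76]]
{'time_s': 0.1, 'qpos': array([ 6.99038413e+01,  1.83477621e+01,  8.96962429e+01,  1.39806544e-04,
        7.20480507e+01, -1.14524612e+00]), 'qvel': array([-0.07340232,  0.00412904, -0.19480077, -0.02311832,  0.10081325,
        0.07058007]), 'effort': array([-5.86905498e-04, -4.13337922e+01, -2.32506895e+01,  7.28494464e-02,
        4.21561254e-02, -5.35318861e-05]), 'ee_pos': array([186.57361407, 543.414032  , 213.22805451]), 'ee_rot': array([-1.79907965e+02, -1.97282150e-03,  1.61049043e+02]), 'force': array([ 0.52153729, -0.30119571,  0.52074822]), 'torque': array([-0.0542101 , -0.00657296,  0.01028932]), 'gripper_width': 91.12889451902484}
```

View pics/t0.png

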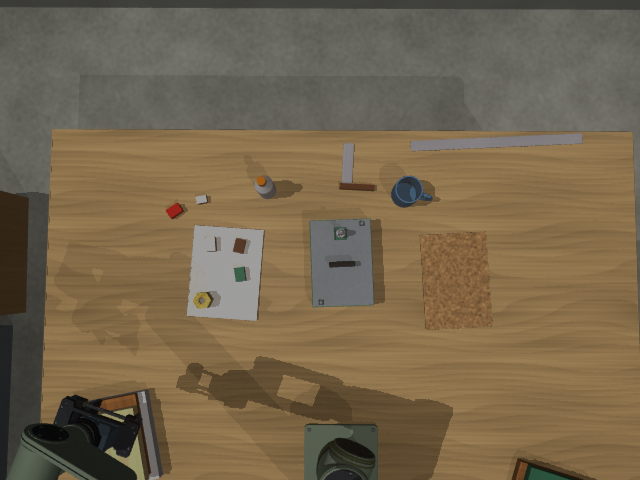

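View pics/s0.png

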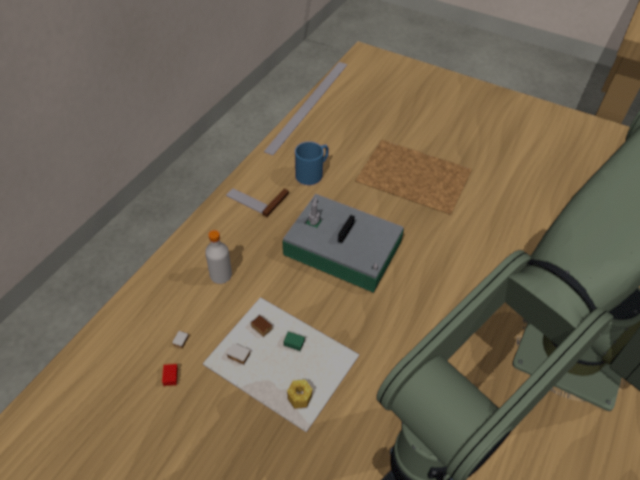

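The top view shows the board at left, about (226,272), with chip (210,243), brown (241,246), green (240,274) and nut (203,300). The box is at (342,262) with its stud at (341,233), and the cork is at (456,280). The red and small white blocks lie outside the board, and ply is absent. Next I'll measure by segmentation.

```bash
cat > seg.py <<'E'
from h import *
def rect(im,box,mask_fn,z,n,off=0):
    u0,v0,u1,v1=box; s=4
    c=cv2.resize(im[v0:v1,u0:u1],None,fx=s,fy=s,interpolation=cv2.INTER_CUBIC).astype(int)
    m=mask_fn(c[...,0],c[...,1],c[...,2]).astype(np.uint8)
    k,l,st,ce=cv2.connectedComponentsWithStats(m)
    if k<2: return None
    i=1+np.argmax(st[1:,4]); cs,_=cv2.findContours((l==i).astype(np.uint8),cv2.RETR_EXTERNAL,cv2.CHAIN_APPROX_NONE)
    P=max(cs,key=len)[:,0,:].astype(float)
    W=np.array([px2w(n,(p[0]+.5)/s-.5+u0,(p[1]+.5)/s-.5+v0,z)[:2] for p in P],np.float32)
    r=cv2.minAreaRect(W); return np.round(r[0],1),np.round(r[1],1),round(r[2],1)
E
python3 - <<'E'
from seg import *
im=cv2.imread('pics/t0.png')[:,:,::-1]
grey=lambda r,g,b:(abs(r-b)<22)&(r>70)
print('cover',rect(im,(300,210,385,315),lambda r,g,b:(b>r-8)&(r>75),63,'top'))
print('pad',rect(im,(410,220,505,340),lambda r,g,b:(r-b>72)&(r<195),4,'top'))
print('tray',rect(im,(180,215,275,330),lambda r,g,b:(r-b<40)&(r>150),6,'top'))
print('brown',rect(im,(228,232,256,260),lambda r,g,b:(r-b>20)&(r<150),26,'top'))
print('green',rect(im,(228,262,252,286),lambda r,g,b:(g-r>20),26,'top'))
print('nut',rect(im,(188,286,220,315),lambda r,g,b:(r-b>60),43,'top'))
for n,p in dict(wood=(390,320),pad=(456,280),tray=(250,300),cov=(330,280),chip=(211,243)).items(): print(n,im[p[1],p[0]])
a=cv2.resize(im[215:335,180:500],None,fx=2.5,fy=2.5,interpolation=2)
cv2.imwrite('pics/t0c.png',a[:,:,::-1])
s=cv2.imread('pics/s0.png'); cv2.imwrite('pics/s0c.png',cv2.resize(s[180:430,200:420],None,fx=2.4,fy=2.4,interpolation=2))
E
```

```text
cover (array([553.9,   1.2]), array([237.2, 167.6]), 2.5)
pad (array([ 437.3, -252.3]), array([30.7, 45.1]), 87.1)
tray (array([525., 332.]), array([199.5, 260.4]), 86.2)
brown (array([600.9, 289.3]), array([32.3, 42.2]), 76.9)Traceback (most recent call last):
  File "<stdin>", line 8, in <module>
  File "seg.py", line 10, in rect
    W=np.array([px2w(n,(p[0]+.5)/s-.5+u0,(p[1]+.5)/s-.5+v0,z)[:2] for p in P],np.float32)
                ~~~~^^^^^^^^^^^^^^^^^^^^^^^^^^^^^^^^^^^^^^^^^
  File "h.py", line 6, in px2w
    c=env.camera_params(n); R=np.array(c['R']);t=np.array(c['t'])
ValueError: time passes only in moves, steps and waits
```

```bash
python3 - <<'E'
import pickle
from workcell import env
pickle.dump({n:env.camera_params(n) for n in('top','side')},open('cam.pkl','wb'))
E
sed -i "s/env.camera_params(n)/CAM[n]/; 2a import pickle; CAM=pickle.load(open('cam.pkl','rb'))" h.py
python3 - <<'E'
from seg import *
im=cv2.imread('pics/t0.png')[:,:,::-1]
print('green',rect(im,(228,262,252,286),lambda r,g,b:(g-r>20),26,'top'))
print('nut',rect(im,(188,286,220,315),lambda r,g,b:(r-b>60),43,'top'))
for n,p in dict(wood=(390,320),pad=(456,280),tray=(250,300),cov=(330,280),chip=(211,243)).items(): print(n,im[p[1],p[0]])
print('pad corners',[np.round(px2w('top',u,v,4)[:2]) for u,v in((420,234),(486,232),(492,327),(426,329))])
a=cv2.resize(im[215:335,180:500],None,fx=2.5,fy=2.5,interpolation=2)
cv2.imwrite('pics/t0c.png',a[:,:,::-1])
s=cv2.imread('pics/s0.png'); cv2.imwrite('pics/s0c.png',cv2.resize(s[180:430,200:420],None,fx=2.4,fy=2.4,interpolation=2))
E
```

```text
green (array([520.9, 287. ]), array([39.6, 28.1]), 9.1)
nut (array([447.4, 388.1]), array([42.8, 48.7]), 6.1)
wood [138 111  74]
pad [116  86  54]
tray [158 157 156]
cov [107 108 111]
chip [158 157 156]
pad corners [array([ 638., -227.]), array([ 645., -416.]), array([ 374., -430.]), array([ 368., -242.])]
```

View pics/t0c.png

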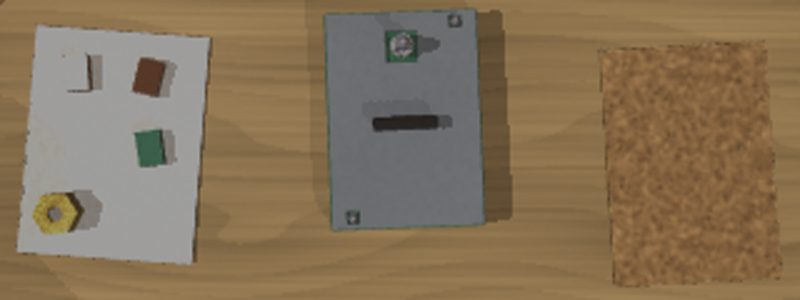

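View pics/s0c.png

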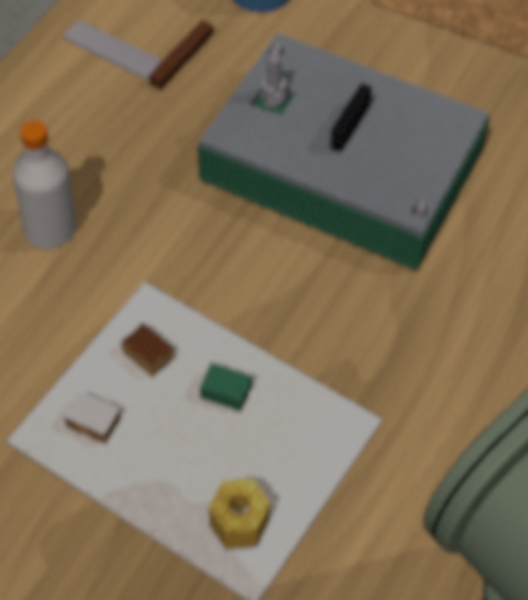

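```bash
cat > m.py <<'E'
import numpy as np
from h import env
def rel(*targets):
    """targets (x,y,z,yaw): print shift cm in tool axes, turn deg, and row count"""
    s=env.state(); p=np.array(s['ee_pos']); y0=s['ee_rot'][2]; a=np.radians(y0)
    tx=np.array([np.cos(a),np.sin(a),0]); ty=np.array([np.sin(a),-np.cos(a),0])
    print('t',round(s['time_s'],2),'pos',np.round(p,1),'rot',np.round(s['ee_rot'],2),'F',np.round(s['force'],1),'w',round(s['gripper_width'],1))
    q=p;yp=0
    for x,y,z,yaw in targets:
        d=np.array([x,y,z])-p; turn=-((yaw-y0+180)%360-180)
        n=max(np.linalg.norm(np.array([x,y,z])-q)/50,abs(turn-yp)/8.59); q=np.array([x,y,z]);yp=turn
        print('  ',np.round([d@tx/10,d@ty/10,-d[2]/10,turn],2),'rows',round(n,1))
E
python3 - <<'E'
from m import *; from h import px2w
for n,u,v,z in(('glue',264,187,75),('mug',407,191,90),('stud',341,232.5,130),('pinA',362,223,70),('pinB',320.7,301.8,70),('chip1',205.5+.5,236,26)):print(n,px2w('top',u,v,z)[:2].round(1))
rel((549,1,160,92.5),(549,1,67,92.5))
E
```

```text
glue [759.  214.6]
mug [ 747.8 -175.8]
stud [630.1   4. ]
pinA [661.8 -55.2]
pinB [445.9  56.7]
chip1 [626.8 382.9]
t 0.1 pos [186.6 543.4 213.2] rot [-179.91   -0.    161.05] F [ 0.5 -0.3  0.5] w 91.1
   [-51.89 -39.53   5.32  68.55] rows 13.1
   [-51.89 -39.53  14.62  68.55] rows 1.9
```

Emit:
{"fn": "jog_arm", "kwargs": {
  "steps": [0.4,-51.89,-39.53,5.3,68.5,0.4,-51.89,-39.53,5.3,68.5,0.4,-51.89,-39.53,5.3,68.5,0.4,-51.89,-39.53,5.3,68.5,0.4,-51.89,-39.53,5.3,68.5,0.4,-51.89,-39.53,5.3,68.5,0.4,-51.89,-39.53,5.3,68.5,0.4,-51.89,-39.53,5.3,68.5,0.4,-51.89,-39.53,5.3,68.5,0.4,-51.89,-39.53,5.3,68.5,0.4,-51.89,-39.53,5.3,68.5,0.4,-51.89,-39.53,5.3,68.5,0.4,-51.89,-39.53,5.3,68.5,0.4,-51.89,-39.53,5.3,68.5,0.4,-51.89,-39.53,5.3,68.5,0.4,-51.89,-39.53,5.3,68.5,0.4,-51.89,-39.53,5.3,68.5,0.4,-51.89,-39.53,5.3,68.5],
  "force": 30
}}

```text
time_s: 1.9
ee_pos: [548.6, 2.7, 161.3]
ee_rot: [180.0, -0.0, 92.7]
force: [0.2, -0.1, -0.5]
gripper_width: 54.7
```

Run:
```python
from m import *
from h import snap
rel((549,1,110,92.5),(549,1,67,92.5))
im=snap('top','t1.png')
import cv2; a=im[200:320,290:400]; cv2.imwrite('pics/t1c.png',cv2.resize(a,None,fx=5,fy=5,interpolation=2)[:,:,::-1])
```

```text
t 1.9 pos [548.6   2.7 161.3] rot [ 1.7999e+02 -1.0000e-02  9.2660e+01] F [ 0.2 -0.1 -0.5] w 54.7
   [-0.17  0.03  5.13  0.16] rows 1.0
   [-0.17  0.03  9.43  0.16] rows 0.9
```

Emit:
{"fn": "jog_arm", "kwargs": {
  "steps": [0.4,-0.1,0.0,5.1,0.2,0.4,-0.1,0.0,5.1,0.2,0.4,-0.1,0.0,7.5,0.2,0.4,-0.1,0.0,9.4,0.2,0.4,-0.1,0.0,9.4,0.2,0.4,-0.1,0.0,9.4,0.2,1,-0.1,0.0,9.4,0.2,1,-0.1,0.0,9.4,0.2,1,-0.1,0.0,9.4,0.2,1,-0.1,0.0,9.4,0.2,1,-0.1,0.0,9.4,0.2,1,-0.1,0.0,9.4,0.2]
}}

```text
time_s: 3.15
ee_pos: [549.6, 0.4, 67.1]
ee_rot: [179.9, -0.0, 92.3]
force: [0.9, -0.3, 0.9]
gripper_width: 14.3
```

Run:
```python
from m import *
rel((549,1,160,92.5))
print(env.state()['torque'])
```

```text
t 3.15 pos [5.496e+02 4.000e-01 6.710e+01] rot [179.95  -0.    92.34] F [ 0.9 -0.3  0.9] w 14.3
   [ 0.06 -0.06 -9.29 -0.16] rows 1.9
[-0.08452479 -0.00101673  0.07942002]
```

Emit:
{"fn": "jog_arm", "kwargs": {
  "steps": [1,0,0,-0.5,0,1,0,0,-1.5,0,1,0,0,-3,0,1,0,0,-4.5,0,1,0,0,-6,0,1,0,0,-7.5,0,1,0,0,-9,0,1,0,0,-10,0,1,0,0,-10,0,1,0,0,-10,0],
  "force": 55
}}

```text
time_s: 4.15
ee_pos: [548.6, 0.4, 166.7]
ee_rot: [-179.9, -0.0, 92.3]
force: [0.9, 0.1, -3.5]
gripper_width: 14.0
```

Run:
```python
from m import *
from h import *
rel((501,-329,167,92.5),(501,-329,16.5,92.5))
print(env.state()['torque'])
a=snap('side','s2.png'); cv2.imwrite('pics/s2c.png',cv2.resize(a[120:320,240:440],None,fx=2.5,fy=2.5)[:,:,::-1])
```

```text
t 4.15 pos [5.486e+02 4.000e-01 1.667e+02] rot [-1.7994e+02 -1.0000e-02  9.2350e+01] F [ 0.9  0.1 -3.5] w 14.0
   [-3.272e+01 -6.110e+00 -3.000e-02 -1.500e-01] rows 6.7
   [-32.72  -6.11  15.02  -0.15] rows 3.0
[-0.09191403  0.08058754  0.01414572]
```

View pics/s2c.png

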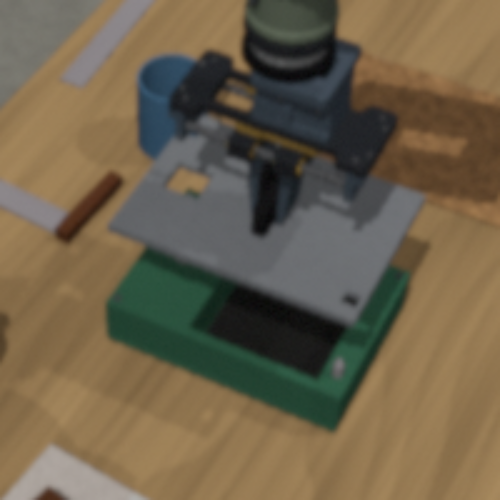

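The cover is lifted level and clear of the stud. The open chamber is visible below it.

Emit:
{"fn": "jog_arm", "kwargs": {
  "steps": [1,-2,-0.4,0,0,1,-5,-0.9,0,0,1,-8,-1.5,0,0,1,-11,-2.1,0,0,1,-14,-2.6,0,0,1,-17,-3.2,0,0,1,-20,-3.7,0,0,1,-23,-4.3,0,0,1,-26,-4.9,0,0,1,-29,-5.4,0,0,1,-31.5,-5.9,0,0,1,-32.7,-6.1,0,0,1,-32.7,-6.1,3,0,1,-32.7,-6.1,6,0,1,-32.7,-6.1,9,0,1,-32.7,-6.1,11.5,0,1,-32.7,-6.1,13,0,1,-32.7,-6.1,13.5,0,1,-32.7,-6.1,13.5,0,1,-32.7,-6.1,13.5,0]
}}

```text
time_s: 6.2
ee_pos: [502.3, -328.9, 32.7]
ee_rot: [179.9, 0.0, 92.4]
force: [0.1, -0.1, -1.9]
gripper_width: 13.4
```

Run:
```python
from m import *
rel((501,-329,16.5,92.5))
```

```text
t 6.2 pos [ 502.3 -328.9   32.7] rot [1.7993e+02 4.0000e-02 9.2360e+01] F [ 0.1 -0.1 -1.9] w 13.4
   [-0.   -0.13  1.62 -0.14] rows 0.3
```

Emit:
{"fn": "jog_arm", "kwargs": {
  "steps": [1,0,0,0.6,0,1,0,0,1.1,0,1,0,0,1.4,0,1,0,0,1.6,0,1,0,0,1.7,0,1,0,0,1.7,0,1,0,0,1.7,0]
}}

```text
time_s: 6.9
ee_pos: [501.5, -328.7, 16.1]
ee_rot: [180.0, -0.0, 92.3]
force: [-2.4, 2.5, 5.6]
gripper_width: 13.5
```

Emit:
{"fn": "jog_arm", "kwargs": {
  "steps": [0.3,0,0,0,0,0.3,0,0,0,0,0.3,0,0,0,0,0.3,0,0,0,0,0.3,0,0,-5,0,0.3,0,0,-10,0,0.3,0,0,-15,0,0.3,0,0,-17,0]
}}

```text
time_s: 7.7
ee_pos: [503.7, -330.1, 190.5]
ee_rot: [179.6, 0.3, 92.3]
force: [1.2, -0.8, -0.0]
gripper_width: 63.9
```

Run:
```python
from seg import *; from m import rel
rel((530,300,180,189))
t=snap('top','t3.png'); s=snap('side','s3.png')
print('brown',rect(t,(228,232,256,260),lambda r,g,b:(r-b>28)&(r<150),26,'top'))
print('green',rect(t,(228,262,252,286),lambda r,g,b:(g-r>20),26,'top'))
print('nut',rect(t,(188,286,220,315),lambda r,g,b:(r-b>60),43,'top'))
big=lambda a,f:cv2.resize(a,None,fx=f,fy=f,interpolation=2)
A=big(t[226:266,192:262],5.7)   # 399x228
B=big(t[210:310,300:382],4.2)   #344
C=big(s[300:420,205:355],2.66)
img=np.zeros((600,800,3),np.uint8)
for x,y,p in((0,0,A),(0,230,C),(400,0,B)): img[y:y+p.shape[0],x:x+p.shape[1]]=p[:600-y,:800-x]
D=big(s[160:210,360:480],3.3)[:170]; img[430:430+D.shape[0],400:400+D.shape[1]]=D[:,:400]
cv2.imwrite('pics/m3.png',img[:,:,::-1])
```

```text
t 7.7 pos [ 503.7 -330.1  190.5] rot [179.57   0.31  92.35] F [ 1.2 -0.8 -0. ] w 63.9
   [ 62.85   5.21   1.05 -96.65] rows 12.6
brown (array([600.9, 290. ]), array([30.2, 40.5]), 77.7)
green (array([520.9, 287. ]), array([39.8, 28. ]), 9.1)
nut (array([447.5, 388.1]), array([43. , 48.7]), 6.7)
```

View pics/m3.png

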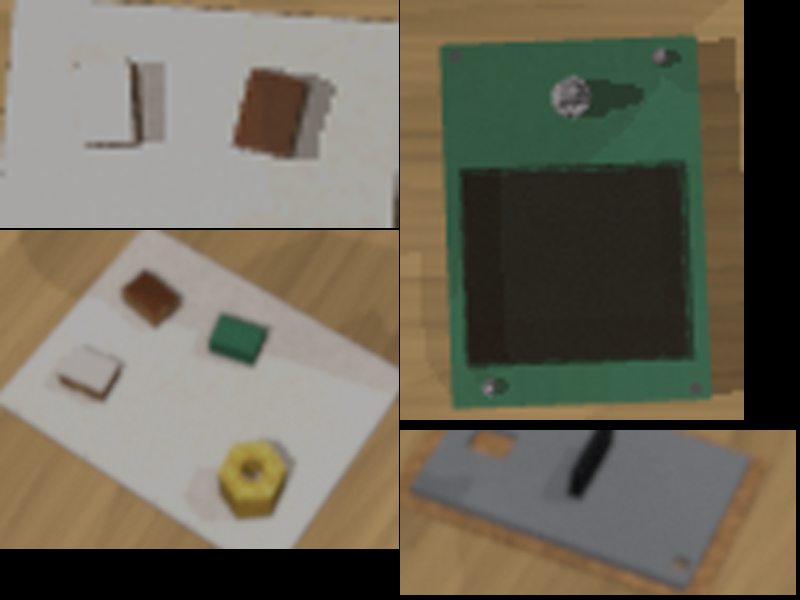

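Cover lies on the pad; the empty chamber and all samples are unmoved. In the montage the chip's top face spans about (75–133, 62–143) of the top-left inset; the chamber corners (rim) are at (460,170), (685,162), (693,358) and (468,365) in the right inset.

Run:
```python
from h import *
f=lambda x,y:px2w('top',300+(x-400+.5)/4.2-.5,210+(y+.5)/4.2-.5,55)[:2].round(1)
C=[f(*p) for p in((460,170),(685,162),(693,358),(468,365))];print(C,np.mean(C,0))
H=[f(*p) for p in((441,46),(697,38),(710,398),(455,408))];print(H,np.mean(H,0))
c=px2w('top',192+103.5/5.7-.5,226+102.5/5.7-.5,26);print('chip',c,'in side',w2px('side',c),'inset',[(w2px('side',c)[0]-205)*2.66,(w2px('side',c)[1]-300)*2.66+230])
b=px2w('top',0,0,0)
for n,p in dict(green=(520.9,287,26),brown=(600.9,290,26)).items(): q=w2px('side',p); print(n,(q[0]-205)*2.66,(q[1]-300)*2.66+230)
```

```text
[array([587.3,  76.6]), array([593.5, -71.6]), array([464.9, -77. ]), array([459.5,  70.4])] [ 5.263e+02 -4.000e-01]
[array([669.3,  89.8]), array([675.6, -79.4]), array([439. , -88.1]), array([431.4,  78.7])] [5.53825e+02 2.50000e-01]
chip [605.68188452 372.16447293  26.        ] in side (np.float64(238.33760029590042), np.float64(351.1879608284794)) inset [np.float64(88.6780167870951), np.float64(366.1599758037552)]
green 237.70554432122955 331.3081098097323
brown 150.85154466455384 290.7708789132083
```

Run:
```python
from m import *
rel((520.9,287,130,189.1),(520.9,287,8.5,189.1))
```

```text
t 7.8 pos [ 503.5 -330.1  189.1] rot [179.6    0.29  92.34] F [ 0.3 -0.4 -0.2] w 64.2
   [ 61.58   4.26   5.91 -96.76] rows 12.4
   [ 61.58   4.26  18.06 -96.76] rows 2.4
```

Emit:
{"fn": "jog_arm", "kwargs": {
  "steps": [0.3,61.58,4.26,3,-96.8,0.3,61.58,4.26,3,-96.8,0.3,61.58,4.26,3,-96.8,0.3,61.58,4.26,3,-96.8,0.3,61.58,4.26,3,-96.8,0.3,61.58,4.26,3,-96.8,0.3,61.58,4.26,3,-96.8,0.3,61.58,4.26,3,-96.8,0.3,61.58,4.26,3,-96.8,0.3,61.58,4.26,3,-96.8,0.3,61.58,4.26,3,-96.8,0.3,61.58,4.26,3,-96.8,0.3,61.58,4.26,3,-96.8,0.3,61.58,4.26,6,-96.8,0.3,61.58,4.26,10,-96.8,0.3,61.58,4.26,13,-96.8,0.3,61.58,4.26,13,-96.8,0.3,61.58,4.26,13,-96.8,0.3,61.58,4.26,13,-96.8],
  "force": 20
}}

```text
time_s: 9.7
ee_pos: [520.1, 288.5, 56.4]
ee_rot: [179.9, 0.2, -170.9]
force: [-0.4, -0.2, -0.4]
gripper_width: 63.9
```

Run:
```python
from m import *
rel((520.9,287,8.5,189.1))
```

```text
t 9.7 pos [520.1 288.5  56.4] rot [ 1.7995e+02  1.5000e-01 -1.7089e+02] F [-0.4 -0.2 -0.4] w 63.9
   [-0.05 -0.16  4.79  0.01] rows 1.0
```

Emit:
{"fn": "jog_arm", "kwargs": {
  "steps": [0.3,-0.05,-0.15,3,0,0.3,-0.05,-0.15,4.3,0,0.3,-0.05,-0.15,4.8,0,0.3,-0.05,-0.15,4.8,0,0.9,-0.05,-0.15,4.8,0,0.9,-0.05,-0.15,4.8,0,0.9,-0.05,-0.15,4.8,0,0.9,-0.05,-0.15,4.8,0,0.9,-0.05,-0.15,4.8,0,0.9,-0.05,-0.15,3,0,0.9,-0.05,-0.15,-1,0,0.9,-0.05,-0.15,-5,0,0.9,-0.05,-0.15,-5,0,0.9,-0.05,-0.15,-5,0]
}}

```text
time_s: 11.1
ee_pos: [520.0, 287.0, 105.8]
ee_rot: [180.0, 0.1, -170.8]
force: [0.5, 0.0, -1.4]
gripper_width: 28.2
```

Run:
```python
from m import *
rel((487.6,-32.1,110,182.4),(487.6,-32.1,13.3,182.4))
```

```text
t 11.1 pos [520.  287.  105.8] rot [ 1.7996e+02  1.0000e-01 -1.7085e+02] F [ 0.5  0.  -1.4] w 28.2
   [  8.27 -30.99  -0.42   6.75] rows 6.4
   [  8.27 -30.99   9.25   6.75] rows 1.9
```

Emit:
{"fn": "jog_arm", "kwargs": {
  "steps": [0.9,8.27,-30.99,-0.4,6.8,0.9,8.27,-30.99,-0.4,6.8,0.9,8.27,-30.99,-0.4,6.8,0.9,8.27,-30.99,-0.4,6.8,0.9,8.27,-30.99,-0.4,6.8,0.9,8.27,-30.99,-0.4,6.8,0.9,8.27,-30.99,-0.4,6.8,0.9,8.27,-30.99,-0.4,6.8,0.9,8.27,-30.99,-0.4,6.8,0.9,8.27,-30.99,-0.4,6.8,0.9,8.27,-30.99,-0.4,6.8,0.9,8.27,-30.99,4,6.8,0.9,8.27,-30.99,7,6.8,0.9,8.27,-30.99,8.5,6.8,0.9,8.27,-30.99,8.9,6.8,0.9,8.27,-30.99,9.2,6.8,0.9,8.27,-30.99,9.2,6.8,0.9,8.27,-30.99,9.2,6.8]
}}

```text
time_s: 12.9
ee_pos: [488.2, -32.1, 13.8]
ee_rot: [-180.0, 0.1, -177.6]
force: [0.7, -0.9, -0.7]
gripper_width: 27.9
```

Emit:
{"fn": "jog_arm", "kwargs": {
  "steps": [0.9,0,0,0.06,0,0.9,0,0,0.06,0,0.58,0,0,0.06,0,0.58,0,0,0.06,0,0.58,0,0,0.06,0,0.58,0,0,0.06,0,0.58,0,0,-4,0,0.58,0,0,-8,0,0.45,0,0,-10,0,0.45,0,0,-10,0]
}}

```text
time_s: 13.9
ee_pos: [489.6, -32.5, 115.9]
ee_rot: [-180.0, 0.4, -177.7]
force: [-0.4, 0.2, -0.4]
gripper_width: 49.5
```

Run:
```python
from seg import *; from m import rel
t=snap('top','t4.png')
print('brown',rect(t,(228,232,256,260),lambda r,g,b:(r-b>28)&(r<150),26,'top'))
b=rect(t,(228,232,256,260),lambda r,g,b:(r-b>28)&(r<150),26,'top')
rel((b[0][0],b[0][1],110,167.5),(b[0][0],b[0][1],8.5,167.5))
```

```text
brown (array([600.9, 289.9]), array([30. , 40.8]), 77.7)
t 13.95 pos [488.1 -32.3 114. ] rot [-179.98    0.18 -177.65] F [-0.2 -0.6  0.6] w 50.1
   [-12.59  31.73   0.4   14.85] rows 6.8
   [-12.59  31.73  10.55  14.85] rows 2.0
```

Emit:
{"fn": "jog_arm", "kwargs": {
  "steps": [0.35,-12.59,31.73,0.4,14.8,0.35,-12.59,31.73,0.4,14.8,0.35,-12.59,31.73,0.4,14.8,0.35,-12.59,31.73,0.4,14.8,0.35,-12.59,31.73,0.4,14.8,0.35,-12.59,31.73,0.4,14.8,0.35,-12.59,31.73,0.4,14.8,0.35,-12.59,31.73,0.4,14.8,0.35,-12.59,31.73,4,14.8,0.35,-12.59,31.73,7,14.8,0.35,-12.59,31.73,9,14.8,0.35,-12.59,31.73,10.2,14.8,0.35,-12.59,31.73,10.5,14.8,0.35,-12.59,31.73,10.5,14.8,0.9,-12.59,31.73,10.5,14.8,0.9,-12.59,31.73,10.5,14.8,0.9,-12.59,31.73,10.5,14.8,0.9,-12.59,31.73,10.5,14.8,0.9,-12.59,31.73,10.5,14.8]
}}

```text
time_s: 15.85
ee_pos: [600.2, 290.0, 8.2]
ee_rot: [180.0, 0.0, 167.5]
force: [0.6, 0.4, 0.9]
gripper_width: 27.5
```

Emit:
{"fn": "jog_arm", "kwargs": {
  "steps": [0.9,0,0,-2,0,0.9,0,0,-6,0,0.9,0,0,-10,0,0.9,0,0,-10,0,0.9,0,0,-10,0]
}}

```text
time_s: 16.35
ee_pos: [600.4, 290.1, 109.0]
ee_rot: [179.9, 0.1, 167.6]
force: [-0.1, -0.4, -0.1]
gripper_width: 28.1
```

Run:
```python
from m import *
rel((567.5,-28.7,110,182.4),(567.5,-28.7,13.2,182.4))
```

```text
t 16.35 pos [600.4 290.1 109. ] rot [1.7993e+02 9.0000e-02 1.6755e+02] F [-0.1 -0.4 -0.1] w 28.1
   [ -3.66 -31.84  -0.1  -14.85] rows 6.4
   [ -3.66 -31.84   9.58 -14.85] rows 1.9
```

Emit:
{"fn": "jog_arm", "kwargs": {
  "steps": [0.9,-3.66,-31.84,-0.1,-14.8,0.9,-3.66,-31.84,-0.1,-14.8,0.9,-3.66,-31.84,-0.1,-14.8,0.9,-3.66,-31.84,-0.1,-14.8,0.9,-3.66,-31.84,-0.1,-14.8,0.9,-3.66,-31.84,-0.1,-14.8,0.9,-3.66,-31.84,-0.1,-14.8,0.9,-3.66,-31.84,-0.1,-14.8,0.9,-3.66,-31.84,-0.1,-14.8,0.9,-3.66,-31.84,-0.1,-14.8,0.9,-3.66,-31.84,3,-14.8,0.9,-3.66,-31.84,6,-14.8,0.9,-3.66,-31.84,8.5,-14.8,0.9,-3.66,-31.84,9.2,-14.8,0.9,-3.66,-31.84,9.6,-14.8,0.9,-3.66,-31.84,9.6,-14.8,0.9,-3.66,-31.84,9.6,-14.8]
}}

```text
time_s: 18.05
ee_pos: [568.3, -28.3, 13.0]
ee_rot: [-180.0, 0.1, -177.6]
force: [1.0, 0.2, -0.6]
gripper_width: 28.3
```

Emit:
{"fn": "jog_arm", "kwargs": {
  "steps": [0.58,0,0,0,0,0.58,0,0,0,0,0.58,0,0,0,0,0.58,0,0,0,0,0.58,0,0,-4,0,0.58,0,0,-8,0,0.45,0,0,-10,0,0.45,0,0,-10,0]
}}

```text
time_s: 18.85
ee_pos: [569.5, -29.1, 115.3]
ee_rot: [-180.0, 0.4, -177.7]
force: [0.1, -0.4, 0.2]
gripper_width: 49.1
```

Run:
```python
from seg import *; from m import rel
t=snap('top','t5.png')
rel((605.7,372.2,110,181.5),(605.7,372.2,8.5,181.5))
a0=cv2.imread('pics/t4.png')[:,:,::-1]; d=np.abs(t.astype(int)-a0)[228:320,186:266].max(2)
ys,xs=np.where(d>25); print(len(ys), (xs.min()+186,xs.max()+186,ys.min()+228,ys.max()+228) if len(ys) else '')
big=lambda a,f:cv2.resize(a,None,fx=f,fy=f,interpolation=2)
cv2.imwrite('pics/t5c.png',np.hstack([big(t[220:320,185:270],4.5),big(t[220:320,300:385],4.5)])[:,:,::-1])
```

```text
t 18.9 pos [568.  -29.  113.2] rot [-179.98    0.18 -177.66] F [-0.1  0.1 -1.4] w 50.0
   [-5.41 39.93  0.32  0.84] rows 8.1
   [-5.41 39.93 10.47  0.84] rows 2.0
229 (np.int64(233), np.int64(250), np.int64(238), np.int64(253))
```

View pics/t5c.png

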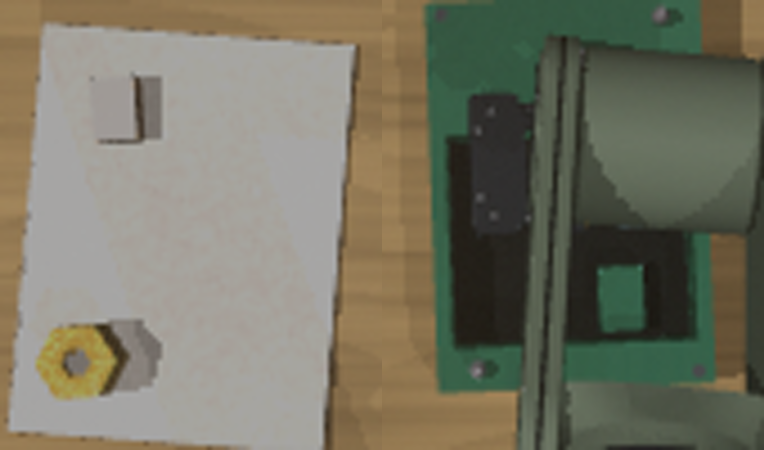

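The chip on the board is now distinct in shade: top face (92,78)–(140,142), centre (116,109) in the crop, leaning about 4°. The nut and the board are otherwise unchanged, and green lies flat in the chamber.

Emit:
{"fn": "jog_arm", "kwargs": {
  "steps": [0.35,-5.4,39.8,0.3,-1.8,0.35,-5.4,39.8,0.3,-1.8,0.35,-5.4,39.8,0.3,-1.8,0.35,-5.4,39.8,0.3,-1.8,0.35,-5.4,39.8,0.3,-1.8,0.35,-5.4,39.8,0.3,-1.8,0.35,-5.4,39.8,0.3,-1.8,0.35,-5.4,39.8,0.3,-1.8,0.35,-5.4,39.8,0.3,-1.8,0.35,-5.4,39.8,4,-1.8,0.35,-5.4,39.8,7,-1.8,0.35,-5.4,39.8,9,-1.8,0.35,-5.4,39.8,10.2,-1.8,0.35,-5.4,39.8,10.4,-1.8,0.35,-5.4,39.8,10.4,-1.8,0.9,-5.4,39.8,10.4,-1.8,0.9,-5.4,39.8,10.4,-1.8,0.9,-5.4,39.8,10.4,-1.8,0.9,-5.4,39.8,10.4,-1.8,0.9,-5.4,39.8,10.4,-1.8]
}}

```text
time_s: 20.9
ee_pos: [605.0, 371.1, 8.2]
ee_rot: [180.0, 0.0, -175.9]
force: [-0.5, -0.2, 0.9]
gripper_width: 28.0
```

Emit:
{"fn": "jog_arm", "kwargs": {
  "steps": [0.9,0,0,-2,0,0.9,0,0,-6,0,0.9,0,0,-10,0,0.9,0,0,-10,0,0.9,0,0,-10,0]
}}

```text
time_s: 21.4
ee_pos: [605.2, 371.3, 109.3]
ee_rot: [179.9, 0.1, -175.9]
force: [0.2, -0.4, -0.8]
gripper_width: 27.8
```

Run:
```python
from m import *
rel((525,29.6,110,182.4),(525,29.6,13.2,182.4))
```

```text
t 21.4 pos [605.2 371.3 109.3] rot [ 1.7993e+02  1.3000e-01 -1.7585e+02] F [ 0.2 -0.4 -0.8] w 27.8
   [ 10.47 -33.5   -0.07   1.75] rows 7.0
   [ 10.47 -33.5    9.61   1.75] rows 1.9
```

Emit:
{"fn": "jog_arm", "kwargs": {
  "steps": [0.9,10.47,-33.5,0,1.8,0.9,10.47,-33.5,0,1.8,0.9,10.47,-33.5,0,1.8,0.9,10.47,-33.5,0,1.8,0.9,10.47,-33.5,0,1.8,0.9,10.47,-33.5,0,1.8,0.9,10.47,-33.5,0,1.8,0.9,10.47,-33.5,0,1.8,0.9,10.47,-33.5,0,1.8,0.9,10.47,-33.5,0,1.8,0.9,10.47,-33.5,3,1.8,0.9,10.47,-33.5,6,1.8,0.9,10.47,-33.5,8.5,1.8,0.9,10.47,-33.5,9.2,1.8,0.9,10.47,-33.5,9.6,1.8,0.9,10.47,-33.5,9.6,1.8,0.9,10.47,-33.5,9.6,1.8]
}}

```text
time_s: 23.1
ee_pos: [525.8, 30.1, 12.9]
ee_rot: [180.0, 0.1, -177.6]
force: [-1.5, 0.1, -0.6]
gripper_width: 27.6
```

Emit:
{"fn": "jog_arm", "kwargs": {
  "steps": [0.58,0,0,0,0,0.58,0,0,0,0,0.58,0,0,0,0,0.58,0,0,0,0,0.58,0,0,-4,0,0.58,0,0,-8,0,0.45,0,0,-12,0,0.45,0,0,-14,0]
}}

```text
time_s: 23.9
ee_pos: [526.3, 29.3, 155.6]
ee_rot: [180.0, 0.3, -177.7]
force: [0.1, 0.2, -0.3]
gripper_width: 49.3
```

Run:
```python
from m import *
rel((501.5,-328.7,170,92.3),(501.5,-328.7,16.1,92.3))
```

```text
t 23.9 pos [526.3  29.3 155.6] rot [ 180.      0.33 -177.66] F [ 0.1  0.2 -0.3] w 49.3
   [  3.93 -35.67  -1.44  90.04] rows 10.5
   [  3.93 -35.67  13.95  90.04] rows 3.1
```

Move above the cover, then check the chamber and cover before regrasping.

Emit:
{"fn": "jog_arm", "kwargs": {
  "steps": [0.4,3.93,-35.67,-1.4,90,0.4,3.93,-35.67,-1.4,90,0.4,3.93,-35.67,-1.4,90,0.4,3.93,-35.67,-1.4,90,0.4,3.93,-35.67,-1.4,90,0.4,3.93,-35.67,-1.4,90,0.4,3.93,-35.67,-1.4,90,0.4,3.93,-35.67,-1.4,90,0.4,3.93,-35.67,-1.4,90,0.4,3.93,-35.67,-1.4,90,0.4,3.93,-35.67,-1.4,90,0.4,3.93,-35.67,-1.4,90,0.4,3.93,-35.67,-1.4,90,0.4,3.93,-35.67,-1.4,90,0.4,3.93,-35.67,-1.4,90]
}}

```text
time_s: 25.4
ee_pos: [500.0, -328.6, 165.9]
ee_rot: [180.0, -0.0, 92.4]
force: [-0.5, 0.3, 1.0]
gripper_width: 55.0
```

Run:
```python
from seg import *; from m import rel
rel((501.5,-328.7,70,92.3),(501.5,-328.7,16.1,92.3))
t=snap('top','t6.png');s=snap('side','s6.png')
big=lambda a,f:cv2.resize(a,None,fx=f,fy=f,interpolation=2)
cv2.imwrite('pics/t6c.png',np.hstack([big(t[205:315,185:265],4.5),big(t[205:315,303:383],4.5)])[:,:,::-1])
```

```text
t 25.4 pos [ 500.  -328.6  165.9] rot [ 1.800e+02 -1.000e-02  9.239e+01] F [-0.5  0.3  1. ] w 55.0
   [-0.02  0.15  9.59  0.09] rows 1.9
   [-0.02  0.15 14.98  0.09] rows 1.1
```

View pics/t6c.png

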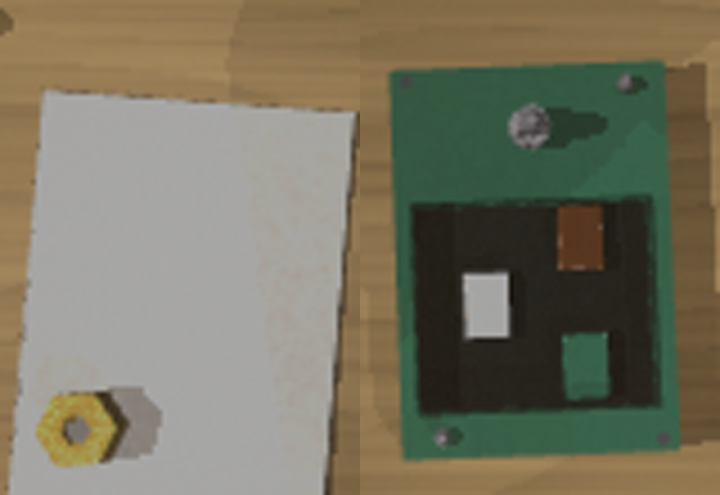

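All three samples lie flat and apart in the chamber: brown (580,238), chip (487,305) and green (587,365). Only the nut is left on the board, at (78,430). Now I'll regrasp the cover.

Emit:
{"fn": "jog_arm", "kwargs": {
  "steps": [0.4,0,0,5,0,0.4,0,0,10,0,0.4,0,0,13,0,0.4,0,0,14.7,0,0.4,0,0,15,0,0.4,0,0,15,0,0.4,0,0,15,0]
}}

```text
time_s: 26.2
ee_pos: [500.9, -329.3, 17.2]
ee_rot: [179.9, 0.1, 92.4]
force: [-0.3, -0.5, -0.5]
gripper_width: 54.6
```

Run:
```python
from m import *
rel((501.5,-328.7,16.1,92.3))
```

```text
t 26.2 pos [ 500.9 -329.3   17.2] rot [1.7988e+02 8.0000e-02 9.2350e+01] F [-0.3 -0.5 -0.5] w 54.6
   [0.06 0.06 0.11 0.05] rows 0.0
```

Emit:
{"fn": "jog_arm", "kwargs": {
  "steps": [0.4,0.05,0.05,0.1,0,0.4,0.05,0.05,0.1,0,1,0.05,0.05,0.1,0,1,0.05,0.05,0.1,0,1,0.05,0.05,0.1,0,1,0.05,0.05,0.1,0,1,0.05,0.05,0.1,0,1,0.05,0.05,0.1,0,1,0.05,0.05,0.1,0],
  "force": 55
}}

```text
time_s: 27.1
ee_pos: [500.7, -328.2, 14.9]
ee_rot: [180.0, 0.0, 92.3]
force: [1.4, -0.1, -0.7]
gripper_width: 13.6
```

Run:
```python
from m import *
rel((501.5,-328.7,167,92.3),(549.6,0.4,167,92.3))
```

```text
t 27.1 pos [ 500.7 -328.2   14.9] rot [179.98   0.    92.34] F [ 1.4 -0.1 -0.7] w 13.6
   [ -0.05   0.08 -15.21   0.04] rows 3.0
   [ 32.63   6.23 -15.21   0.04] rows 6.7
```

Emit:
{"fn": "jog_arm", "kwargs": {
  "steps": [1,0,0,-1,0,1,0,0,-4,0,1,0,0,-7,0,1,0,0,-10,0,1,0,0,-13,0,1,0,0,-15.2,0,1,3,0.5,-15.2,0,1,6,1.1,-15.2,0,1,9,1.7,-15.2,0,1,12,2.2,-15.2,0,1,15,2.8,-15.2,0,1,18,3.4,-15.2,0,1,21,4,-15.2,0,1,24,4.6,-15.2,0,1,27,5.1,-15.2,0,1,30,5.7,-15.2,0,1,32,6.1,-15.2,0,1,32.6,6.2,-15.2,0,1,32.6,6.2,-15.2,0,1,32.6,6.2,-15.2,0]
}}

```text
time_s: 29.1
ee_pos: [548.7, -0.7, 166.9]
ee_rot: [-180.0, 0.0, 92.3]
force: [-0.2, -0.7, -3.1]
gripper_width: 13.9
```

Emit:
{"fn": "jog_arm", "kwargs": {
  "steps": [1,0,0,0,0,1,0,0,0,0,1,0,0,0,0]
}}

```text
time_s: 29.4
ee_pos: [549.0, -0.6, 167.0]
ee_rot: [-180.0, 0.0, 92.3]
force: [0.6, 0.6, -3.0]
gripper_width: 13.6
```

Run:
```python
from seg import *; from m import rel
rel((549.4,0.7,85,92.3),(549.4,0.7,67,92.3))
print(env.state()['force'],env.state()['torque'])
t=snap('top','t7.png');s=snap('side','s7.png'); rel()
big=lambda a,f:cv2.resize(a,None,fx=f,fy=f,interpolation=2)
cv2.imwrite('pics/m7.png',np.hstack([big(t[200:320,300:390],4),big(s[160:310,250:430],3.2)[:480]])[:,:,::-1])
```

```text
t 29.4 pos [549.   -0.6 167. ] rot [-180.      0.     92.29] F [ 0.6  0.6 -3. ] w 13.6
   [ 0.13  0.05  8.2  -0.01] rows 1.6
   [ 0.13  0.05 10.   -0.01] rows 0.4
[ 0.58248955  0.62805055 -3.02961617] [-0.08256572  0.06750402  0.06077676]
t 29.5 pos [ 5.49e+02 -3.00e-01  1.67e+02] rot [180.    -0.    92.31] F [-0.  -0.1 -3.8] w 13.6
```

View pics/m7.png

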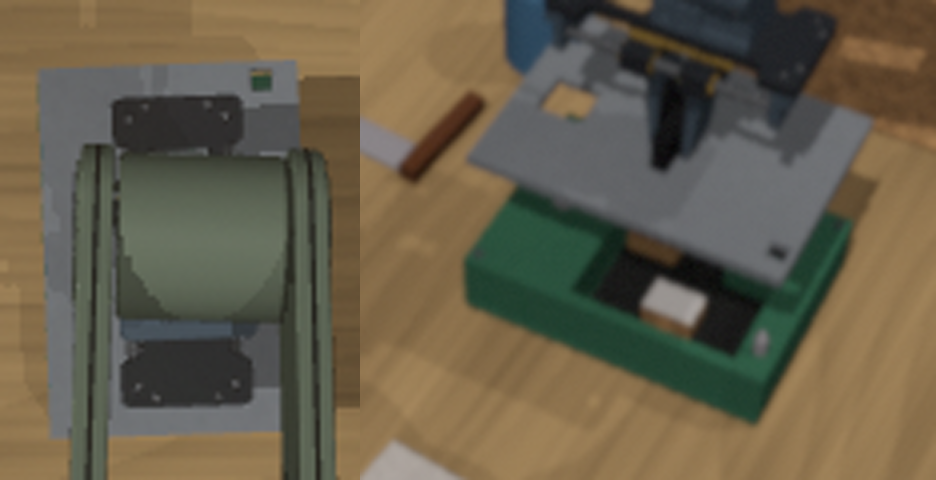

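Cover held level and aligned above the box (stud hole at inset (570,100) in the side part), white sample still flat. Lowering in steps.

Emit:
{"fn": "jog_arm", "kwargs": {
  "steps": [1,0.12,0.04,2,0,1,0.12,0.04,4.5,0,1,0.12,0.04,6.5,0,1,0.12,0.04,7.3,0,1,0.12,0.04,7.5,0,1,0.12,0.04,7.5,0,1,0.12,0.04,7.5,0,1,0.12,0.04,7.5,0]
}}

```text
time_s: 30.3
ee_pos: [550.1, 1.3, 93.0]
ee_rot: [179.9, 0.0, 92.3]
force: [-0.0, -0.4, -2.4]
gripper_width: 13.7
```

Run:
```python
from m import *
rel((549.5,0.7,67,92.33))
print(env.state()['torque'])
```

```text
t 30.3 pos [550.1   1.3  93. ] rot [179.88   0.    92.35] F [-0.  -0.4 -2.4] w 13.7
   [-0.06 -0.07  2.6   0.02] rows 0.5
[-0.08436022  0.08498875  0.00251008]
```

Emit:
{"fn": "jog_arm", "kwargs": {
  "steps": [1,-0.04,-0.04,0.2,0,1,-0.04,-0.04,0.4,0,1,-0.04,-0.04,0.6,0,1,-0.04,-0.04,0.8,0,1,-0.04,-0.04,1.0,0,1,-0.04,-0.04,1.1,0,1,-0.04,-0.04,1.1,0]
}}

```text
time_s: 31.0
ee_pos: [548.9, 0.9, 80.7]
ee_rot: [-180.0, -0.0, 92.3]
force: [-0.3, 0.1, -3.1]
gripper_width: 13.9
```

Emit:
{"fn": "jog_arm", "kwargs": {
  "steps": [1,0,0,0.2,0,1,0,0,0.4,0,1,0,0,0.6,0,1,0,0,0.8,0,1,0,0,1.0,0,1,0,0,1.2,0,1,0,0,1.3,0,1,0,0,1.4,0,1,0,0,1.4,0]
}}

```text
time_s: 31.9
ee_pos: [549.1, 0.9, 66.8]
ee_rot: [180.0, -0.0, 92.4]
force: [0.3, -0.8, -3.7]
gripper_width: 13.8
```

Emit:
{"fn": "jog_arm", "kwargs": {
  "steps": [1,0,0,0.05,0,1,0,0,0.1,0,1,0,0,0.15,0,1,0,0,0.15,0,1,0,0,0.15,0]
}}

```text
time_s: 32.4
ee_pos: [549.1, 0.9, 65.9]
ee_rot: [180.0, -0.0, 92.3]
force: [-0.6, -0.1, 1.3]
gripper_width: 13.8
```

Emit:
{"fn": "jog_arm", "kwargs": {
  "steps": [0.4,0,0,0,0,0.4,0,0,0,0,0.4,0,0,0,0,0.4,0,0,0,0,0.4,0,0,-4,0,0.4,0,0,-8,0,0.3,0,0,-12,0,0.3,0,0,-12,0],
  "force": 25
}}

```text
time_s: 33.2
ee_pos: [552.6, 0.9, 191.3]
ee_rot: [179.3, 0.0, 92.3]
force: [0.7, -0.4, 0.8]
gripper_width: 63.4
```

Run:
```python
from m import *
rel((447.5,388.1,130,96.7),(447.5,388.1,16,96.7))
```

```text
t 33.2 pos [552.6   0.9 191.3] rot [1.793e+02 3.000e-02 9.234e+01] F [ 0.7 -0.4  0.8] w 63.4
   [39.12 -8.92  6.13 -4.36] rows 8.1
   [39.12 -8.92 17.53 -4.36] rows 2.3
```

Emit:
{"fn": "jog_arm", "kwargs": {
  "steps": [0.25,39.1,-8.9,6,-4.4,0.25,39.1,-8.9,6,-4.4,0.25,39.1,-8.9,6,-4.4,0.25,39.1,-8.9,6,-4.4,0.25,39.1,-8.9,6,-4.4,0.25,39.1,-8.9,6,-4.4,0.25,39.1,-8.9,6,-4.4,0.25,39.1,-8.9,6,-4.4,0.25,39.1,-8.9,6,-4.4,0.25,39.1,-8.9,6,-4.4,0.25,39.1,-8.9,10,-4.4,0.25,39.1,-8.9,10,-4.4,0.25,39.1,-8.9,10,-4.4]
}}

```text
time_s: 34.5
ee_pos: [444.2, 386.3, 85.3]
ee_rot: [-179.9, 0.1, 96.7]
force: [-0.4, 0.4, 0.9]
gripper_width: 68.5
```

Run:
```python
from seg import *; from m import rel
t=snap('top','t8.png');s=snap('side','s8.png')
print('cover',rect(t,(300,210,385,315),lambda r,g,b:(b>r-8)&(r>75),63,'top'))
print('cover0',rect(cv2.imread('pics/t0.png')[:,:,::-1],(300,210,385,315),lambda r,g,b:(b>r-8)&(r>75),63,'top'))
rel((447.5,388.1,16,96.7))
big=lambda a,f:cv2.resize(a,None,fx=f,fy=f,interpolation=2)
A=big(t[205:245,310:375],6); B=big(s[190:240,285:345],8)[:400,:400]; C=big(s[190:300,270:420],2.6)
img=np.zeros((600,800,3),np.uint8)
img[:240,:390]=A; img[:400,400:800]=B; img[250:250+286,:390]=C[:286,:390]
cv2.imwrite('pics/m8.png',img[:,:,::-1])
for z in(130,86,63):
    u,v=w2px('top',(634.1,4.5,z)); x,y=w2px('side',(634.1,4.5,z)); print(z,[(u-310+.5)*6,(v-205+.5)*6],[(x-285+.5)*8+400,(y-190+.5)*8])
```

```text
cover (array([553.9,   1.2]), array([237.1, 167.9]), 2.4)
cover0 (array([553.9,   1.2]), array([237.2, 167.6]), 2.5)
t 34.6 pos [445.3 387.6  87. ] rot [ 1.7989e+02 -7.0000e-02  9.6660e+01] F [0.  0.  0.8] w 68.6
   [ 0.03  0.22  7.1  -0.04] rows 1.4
130 [np.float64(188.00556455712046), np.float64(158.90694693785207)] [np.float64(638.2462014026733), np.float64(92.12839008462379)]
86 [np.float64(185.15982937936792), np.float64(167.5872741437958)] [np.float64(635.6164424765848), np.float64(194.9438964972437)]
63 [np.float64(183.7439145408415), np.float64(171.9062298183237)] [np.float64(634.2912535415908), np.float64(246.75471842928619)]
```

View pics/m8.png

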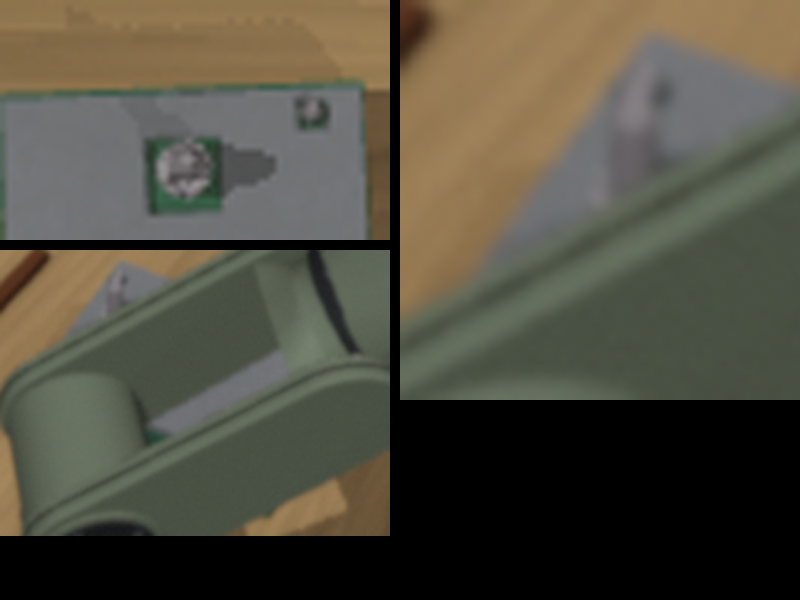

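Cover pose reads the same as at the start, so it is seated. The stud's thread disc is at (186,168) in the top-left inset, against a predicted (185,168); that supports stud ≈ (634,4.5). Now the nut.

Emit:
{"fn": "jog_arm", "kwargs": {
  "steps": [0.25,0.03,0.2,4,0,0.25,0.03,0.2,6,0,0.25,0.03,0.2,7.1,0,0.25,0.03,0.2,7.1,0,0.25,0.03,0.2,7.1,0,0.8,0.03,0.2,7.1,0,0.8,0.03,0.2,7.1,0,0.8,0.03,0.2,7.1,0,0.8,0.03,0.2,7.1,0,0.8,0.03,0.2,7.1,0,0.8,0.03,0.2,7.1,0],
  "force": 20
}}

```text
time_s: 35.7
ee_pos: [446.9, 389.1, 15.3]
ee_rot: [179.9, -0.1, 96.8]
force: [2.1, 0.8, 6.2]
gripper_width: 44.5
```

Run:
```python
from m import *
rel((447.5,388.1,160,96.7))
```

```text
t 35.7 pos [446.9 389.1  15.3] rot [ 1.7987e+02 -8.0000e-02  9.6760e+01] F [2.1 0.8 6.2] w 44.5
   [ -0.11   0.05 -14.47   0.06] rows 2.9
```

Emit:
{"fn": "jog_arm", "kwargs": {
  "steps": [0.25,0,0,0,0,0.25,0,0,0,0,0.25,0,0,0,0,0.25,0,0,0,60,0.25,0,0,0,60,0.25,0,0,0,60,0.25,0,0,0,60,0.25,0,0,0,60,0.25,0,0,0,60,0.25,0,0,0,60,0.25,0,0,0,60,0.25,0,0,0,60,0.25,0,0,0,60,0.8,0,0,0,60,0.8,0,0,0,60,0.8,0,0,0,60,0.8,0,0,0,60,0.8,0,0,0,60]
}}

```text
time_s: 37.5
ee_pos: [446.1, 388.4, 14.5]
ee_rot: [-180.0, -0.0, 36.8]
force: [0.5, -0.7, 0.6]
gripper_width: 43.7
```

Emit:
{"fn": "jog_arm", "kwargs": {
  "steps": [0.25,0,0,0,0,0.25,0,0,0,0,0.25,0,0,0,0,0.25,0,0,0,-60,0.25,0,0,0,-60,0.25,0,0,0,-60,0.25,0,0,0,-60,0.25,0,0,0,-60,0.25,0,0,0,-60,0.25,0,0,0,-60,0.25,0,0,0,-60,0.25,0,0,0,-60,0.25,0,0,0,-60,0.8,0,0,0,-60,0.8,0,0,0,-60,0.8,0,0,0,-60,0.8,0,0,0,-60,0.8,0,0,0,-60]
}}

```text
time_s: 39.3
ee_pos: [446.1, 388.5, 14.5]
ee_rot: [180.0, -0.0, 96.7]
force: [1.0, 0.9, -0.0]
gripper_width: 44.2
```

Emit:
{"fn": "jog_arm", "kwargs": {
  "steps": [0.8,0,0,-2,0,0.8,0,0,-6,0,0.8,0,0,-10,0,0.8,0,0,-15,0,0.8,0,0,-15,0,0.8,0,0,-15,0],
  "force": 35
}}

```text
time_s: 39.9
ee_pos: [446.2, 388.6, 165.4]
ee_rot: [179.9, -0.1, 96.7]
force: [-0.4, 0.0, -2.1]
gripper_width: 43.7
```

Run:
```python
from m import *
rel((634.1,4.5,165,96.7))
```

```text
t 39.9 pos [446.2 388.6 165.4] rot [ 1.799e+02 -7.000e-02  9.675e+01] F [-0.4  0.  -2.1] w 43.7
   [-4.035e+01  1.415e+01  4.000e-02  5.000e-02] rows 8.6
```

Emit:
{"fn": "jog_arm", "kwargs": {
  "steps": [0.8,-4,1.4,0,0,0.8,-8,2.8,0,0,0.8,-12,4.2,0,0,0.8,-16,5.6,0,0,0.8,-20,7,0,0,0.8,-24,8.4,0,0,0.8,-28,9.8,0,0,0.8,-32,11.2,0,0,0.8,-36,12.6,0,0,0.8,-39,13.7,0,0,0.8,-40.3,14.15,0,0,0.8,-40.3,14.15,0,0,0.8,-40.3,14.15,0,0,0.8,-40.3,14.15,0,0]
}}

```text
time_s: 41.3
ee_pos: [633.0, 6.5, 164.0]
ee_rot: [-179.9, -0.1, 96.8]
force: [-0.1, 0.9, -2.1]
gripper_width: 43.6
```

Run:
```python
from seg import *; from m import rel
rel((634.1,4.5,130,96.7))
s=snap('side','s9.png');rel()
cv2.imwrite('pics/s9c.png',cv2.resize(s[170:270,265:385],None,fx=5,fy=5,interpolation=2)[:,:,::-1])
for p in((634.1,4.5,130),(634.1,4.5,86),(634.1,4.5,157)): u,v=w2px('side',p);print([(u-265+.5)*5,(v-170+.5)*5])
```

```text
t 41.3 pos [633.    6.5 164. ] rot [-1.7992e+02 -5.0000e-02  9.6830e+01] F [-0.1  0.9 -2.1] w 43.6
   [-0.21  0.09  3.4   0.13] rows 0.7
t 41.35 pos [633.1   6.4 164.2] rot [-1.7995e+02 -4.0000e-02  9.6850e+01] F [ 0.7 -0.  -1.2] w 43.8
[np.float64(248.90387587667078), np.float64(157.58024380288987)]
[np.float64(247.2602765478655), np.float64(221.83993531077732)]
[np.float64(249.95294574193196), np.float64(116.56483041690095)]
```

View pics/s9c.png

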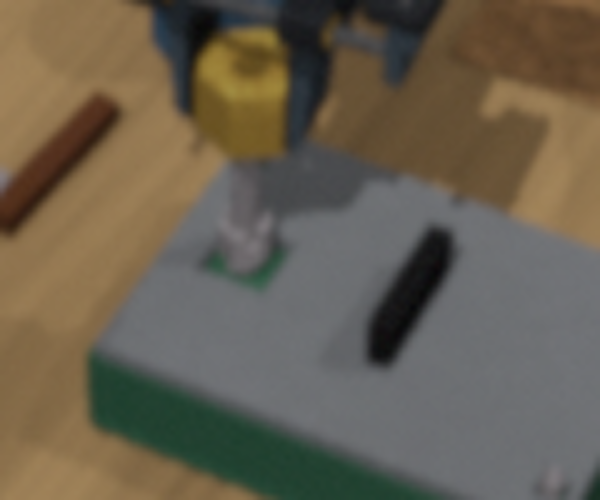

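The nut hangs right over the stud: nut centre x≈242, shank x≈245 in the crop. I'll correct by about 2 mm and lower with the force watched.

Emit:
{"fn": "jog_arm", "kwargs": {
  "steps": [0.8,-0.18,0.07,1,0,0.8,-0.18,0.07,2,0,0.8,-0.18,0.07,2.4,0,0.8,-0.18,0.07,2.4,0,0.8,-0.18,0.07,2.4,0]
}}

```text
time_s: 41.85
ee_pos: [634.9, 3.2, 140.3]
ee_rot: [-180.0, -0.0, 96.8]
force: [-0.6, -0.2, -2.6]
gripper_width: 43.9
```

Run:
```python
from m import *
rel((634.1,4.5,134,96.7))
```

```text
t 41.85 pos [634.9   3.2 140.3] rot [-1.7999e+02 -1.0000e-02  9.6750e+01] F [-0.6 -0.2 -2.6] w 43.9
   [ 0.13 -0.06  0.63  0.05] rows 0.1
```

Emit:
{"fn": "jog_arm", "kwargs": {
  "steps": [0.8,0.1,-0.05,0.3,0,0.8,0.1,-0.05,0.6,0,0.8,0.1,-0.05,0.9,0,0.8,0.1,-0.05,0.9,0,0.8,0.1,-0.05,0.9,0]
}}

```text
time_s: 42.35
ee_pos: [634.2, 4.1, 131.3]
ee_rot: [-180.0, -0.0, 96.7]
force: [0.2, 0.6, -1.4]
gripper_width: 43.9
```

Run:
```python
from m import *
rel((634.1,4.5,125,96.7)); print(env.state()['torque'])
```

```text
t 42.35 pos [634.2   4.1 131.3] rot [-1.7999e+02 -1.0000e-02  9.6750e+01] F [ 0.2  0.6 -1.4] w 43.9
   [ 0.04 -0.    0.63  0.05] rows 0.1
[-0.12858993  0.03150086  0.00896992]
```

Emit:
{"fn": "jog_arm", "kwargs": {
  "steps": [0.8,0.02,0,0.4,0,0.8,0.02,0,0.8,0,0.8,0.02,0,1.2,0,0.8,0.02,0,1.6,0,0.8,0.02,0,1.9,0,0.8,0.02,0,1.9,0]
}}

```text
time_s: 42.95
ee_pos: [633.8, 4.3, 111.7]
ee_rot: [-179.9, -0.0, 96.7]
force: [0.8, -0.1, -2.0]
gripper_width: 43.8
```

Emit:
{"fn": "jog_arm", "kwargs": {
  "steps": [0.8,0,0,0.3,0,0.8,0,0,0.6,0,0.8,0,0,0.9,0,0.8,0,0,0.9,0]
}}

```text
time_s: 43.35
ee_pos: [634.0, 4.3, 103.0]
ee_rot: [-180.0, -0.0, 96.7]
force: [-0.1, -0.0, -1.0]
gripper_width: 44.0
```

Emit:
{"fn": "jog_arm", "kwargs": {
  "steps": [0.8,0,0,0.3,0,0.8,0,0,0.6,0,0.8,0,0,0.75,0,0.8,0,0,0.85,0,0.8,0,0,0.9,0,0.8,0,0,0.9,0]
}}

```text
time_s: 43.95
ee_pos: [634.5, 4.3, 94.6]
ee_rot: [180.0, -0.0, 96.7]
force: [1.6, 0.2, -0.4]
gripper_width: 43.8
```

Emit:
{"fn": "jog_arm", "kwargs": {
  "steps": [0.8,0,0,0.1,0,0.49,0,0,0.1,0,0.49,0,0,0.1,0,0.49,0,0,0.1,0,0.49,0,0,0.1,0,0.49,0,0,0.6,0,0.49,0,0,1.2,0,0.49,0,0,1.2,0]
}}

```text
time_s: 44.75
ee_pos: [634.2, 4.2, 81.6]
ee_rot: [-180.0, -0.0, 96.7]
force: [1.7, -0.0, -0.3]
gripper_width: 46.5
```

```bash
cat > ny.py <<'E'
from seg import *; from m import rel
import sys
def look(f):
    rel(); s=snap('side',f)
    a=cv2.resize(s[150:270,265:385],None,fx=5,fy=5,interpolation=2); cv2.imwrite('pics/c'+f,a[:,:,::-1])
    c=a.astype(int); m=((c[...,0]-c[...,2]>70)&(c[...,1]-c[...,2]>45)).astype(np.uint8)
    k,l,st,ce=cv2.connectedComponentsWithStats(m); 
    st=st[1:];i=np.argmax(st[:,4]); print('yellow bbox',st[i],ce[1+i].round(1))
    for z in(84,76,66): u,v=w2px('side',(634.1,4.5,z)); print(z,round((v-150+.5)*5,1))
look(sys.argv[1])
E
python3 ny.py n10.png
```

```text
t 44.75 pos [634.2   4.2  81.6] rot [-179.99   -0.     96.75] F [ 1.7 -0.  -0.3] w 46.5
yellow bbox [ 195  243   88  112 6182] [236.5 306.7]
84 324.7
76 336.0
66 350.0
```

View pics/cn10.png

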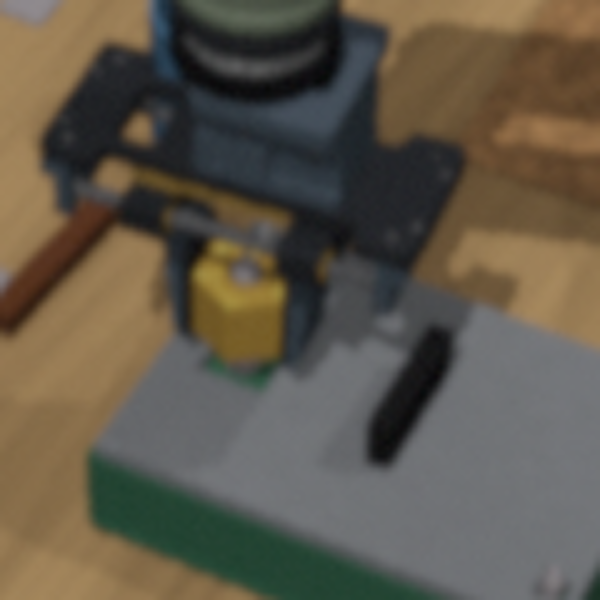

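The nut sits level on the stud with the stud tip showing through at (245,270). Now I'll turn it anticlockwise, using the slack fingers as a spanner so it is free to fall.

Emit:
{"fn": "jog_arm", "kwargs": {
  "steps": [0.49,0,0,0,-5,0.49,0,0,0,-10,0.49,0,0,0,-15,0.49,0,0,0,-20,0.49,0,0,0,-25,0.49,0,0,0,-30,0.49,0,0,0,-35,0.49,0,0,0,-40,0.49,0,0,0,-45,0.49,0,0,0,-50,0.49,0,0,0,-50]
}}

```text
time_s: 45.9
ee_pos: [633.6, 4.3, 82.2]
ee_rot: [-180.0, -0.1, 146.7]
force: [-0.6, 0.5, 0.5]
gripper_width: 46.2
```

```bash
python3 ny.py n11.png; python3 -c "
from h import env;print(env.state()['torque'])"
```

```text
t 45.9 pos [633.6   4.3  82.2] rot [-1.7997e+02 -7.0000e-02  1.4673e+02] F [-0.6  0.5  0.5] w 46.2
yellow bbox [ 226  253   69  102 2989] [262.8 310.2]
84 324.7
76 336.0
66 350.0
[-0.01015844  0.00246705 -0.06098984]
```

Emit:
{"fn": "jog_arm", "kwargs": {
  "steps": [0.49,0,0,0,-5,0.49,0,0,0,-10,0.49,0,0,0,-15,0.49,0,0,0,-20,0.49,0,0,0,-20]
}}

```text
time_s: 46.45
ee_pos: [633.8, 4.2, 82.2]
ee_rot: [-180.0, -0.1, 166.7]
force: [-0.1, 0.2, -0.4]
gripper_width: 46.5
```

```bash
python3 ny.py n12.png; python3 -c "
from h import env;print(env.state()['torque'])"
```

```text
t 46.45 pos [633.8   4.2  82.2] rot [-1.7999e+02 -6.0000e-02  1.6665e+02] F [-0.1  0.2 -0.4] w 46.5
yellow bbox [ 250  262   51   47 1008] [277.8 288.8]
84 324.7
76 336.0
66 350.0
[-0.01110437 -0.04914228  0.01033556]
```

View pics/cn12.png

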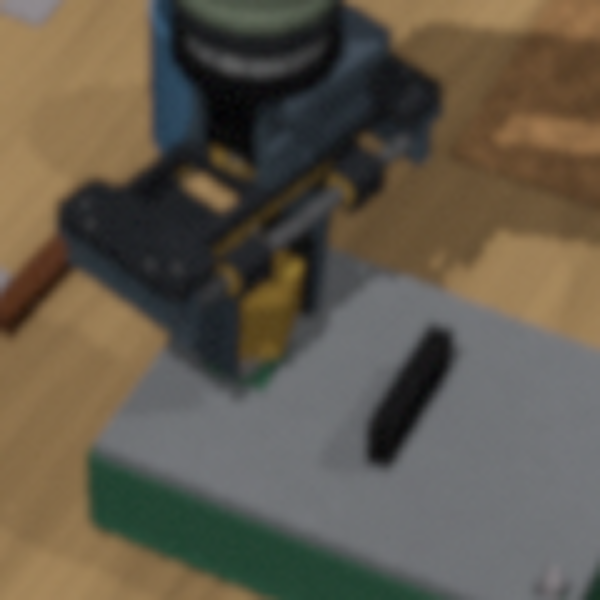

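The finger now hides much of the nut. Its visible face runs y≈258–360 in the crop, so whether it has dropped is unclear. I'll carry on anticlockwise.

Emit:
{"fn": "jog_arm", "kwargs": {
  "steps": [0.49,0,0,0,-5,0.49,0,0,0,-10,0.49,0,0,0,-15,0.49,0,0,0,-15]
}}

```text
time_s: 46.9
ee_pos: [634.1, 4.5, 82.5]
ee_rot: [180.0, -0.0, -178.4]
force: [0.1, 1.5, 0.3]
gripper_width: 46.7
```

```bash
python3 ny.py n13.png; python3 -c "
from h import env;print(env.state()['torque'])"
```

```text
t 46.9 pos [634.1   4.5  82.5] rot [ 179.97   -0.   -178.4 ] F [0.1 1.5 0.3] w 46.7
yellow bbox [263 298  25  16 191] [276.1 306.4]
84 324.7
76 336.0
66 350.0
[ 0.20008948  0.01608809 -0.03046905]
```

Emit:
{"fn": "jog_arm", "kwargs": {
  "steps": [0.49,0,0,0,-4,0.49,0,0,0,-8,0.49,0,0,0,-8,0.49,0,0,0,-8]
}}

```text
time_s: 47.35
ee_pos: [634.4, 4.5, 82.7]
ee_rot: [180.0, 0.0, -170.4]
force: [1.3, 1.1, 1.1]
gripper_width: 46.4
```

Run:
```python
from m import *
rel();print(env.state()['torque'])
```

```text
t 47.35 pos [634.4   4.5  82.7] rot [ 1.7998e+02  4.0000e-02 -1.7043e+02] F [1.3 1.1 1.1] w 46.4
[ 0.33567144 -0.06115179 -0.04790751]
```

Emit:
{"fn": "jog_arm", "kwargs": {
  "steps": [0.47,0,0,0,2,0.47,0,0,0,4,0.47,0,0,0,5,0.47,0,0,0,5,0.47,0,0,0,5]
}}

```text
time_s: 47.85
ee_pos: [634.0, 4.2, 82.3]
ee_rot: [-180.0, -0.0, -175.3]
force: [0.5, -0.4, -0.1]
gripper_width: 48.1
```

Run:
```python
from m import *
rel();print(env.state()['torque'])
from h import *
t=snap('top','t14.png'); s=snap('side','s14.png')
big=lambda a,f:cv2.resize(a,None,fx=f,fy=f,interpolation=2)
cv2.imwrite('pics/m14.png',np.hstack([big(t[205:265,310:370],6.5)[:390,:390],big(s[185:245,285:345],6.5)])[:,:,::-1])
```

```text
t 47.85 pos [634.    4.2  82.3] rot [-1.8000e+02 -2.0000e-02 -1.7527e+02] F [ 0.5 -0.4 -0.1] w 48.1
[ 0.03616506  0.01424357 -0.00980078]
```

View pics/m14.png

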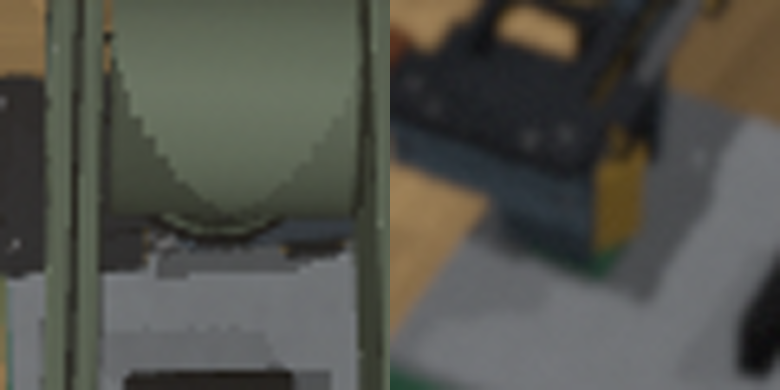

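The finger hides the nut here, so the height can't be read. I'll test by winding clockwise and watching the torque.

Emit:
{"fn": "jog_arm", "kwargs": {
  "steps": [0.49,0,0,0,4,0.49,0,0,0,8,0.49,0,0,0,12,0.49,0,0,0,16,0.49,0,0,0,20,0.49,0,0,0,25,0.49,0,0,0,30,0.49,0,0,0,35,0.49,0,0,0,35]
}}

```text
time_s: 48.85
ee_pos: [634.2, 4.3, 82.4]
ee_rot: [-180.0, -0.0, 149.8]
force: [-0.2, 0.2, -0.9]
gripper_width: 46.3
```

Run:
```python
from m import *
rel();print(env.state()['torque'])
```

```text
t 48.85 pos [634.2   4.3  82.4] rot [-180.     -0.    149.75] F [-0.2  0.2 -0.9] w 46.3
[-0.00162589  0.00132468  0.00095436]
```

Emit:
{"fn": "jog_arm", "kwargs": {
  "steps": [0.49,0,0,0,5,0.49,0,0,0,10,0.49,0,0,0,15,0.49,0,0,0,20,0.49,0,0,0,25,0.49,0,0,0,30,0.49,0,0,0,35,0.49,0,0,0,40,0.49,0,0,0,45,0.49,0,0,0,50,0.49,0,0,0,53,0.49,0,0,0,53]
}}

```text
time_s: 50.05
ee_pos: [634.2, 4.2, 82.5]
ee_rot: [180.0, 0.0, 96.8]
force: [0.9, -1.1, 0.4]
gripper_width: 46.2
```

```bash
python3 ny.py n15.png; python3 -c "
from h import env;print(env.state()['torque'])"
```

```text
t 50.05 pos [634.2   4.2  82.5] rot [180.     0.    96.85] F [ 0.9 -1.1  0.4] w 46.2
yellow bbox [ 195  266   87  107 6324] [237.8 325.4]
84 324.7
76 336.0
66 350.0
[-0.11523391 -0.0025315   0.02099138]
```

View pics/cn15.png

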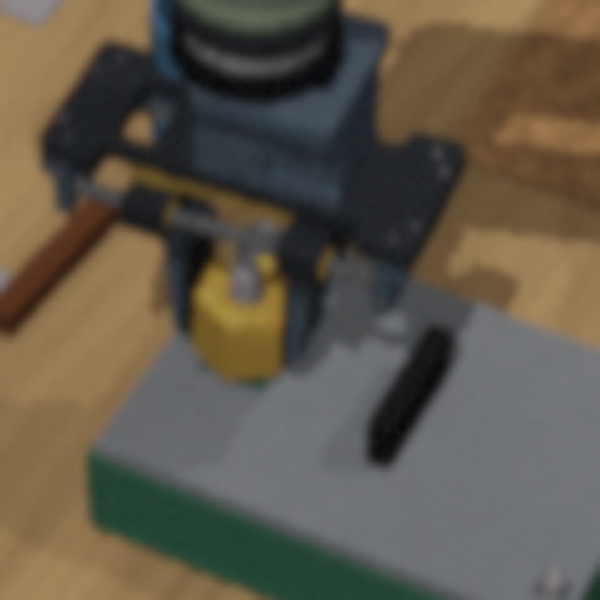

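The nut has dropped and is winding down: compared with the same view before, its top edge went from y=243 to 266, about 14–16 mm lower. I'll wind on clockwise by 65°.

Emit:
{"fn": "jog_arm", "kwargs": {
  "steps": [0.49,0,0,0,5,0.49,0,0,0,10,0.49,0,0,0,15,0.49,0,0,0,20,0.49,0,0,0,25,0.49,0,0,0,30,0.49,0,0,0,35,0.49,0,0,0,40,0.49,0,0,0,45,0.49,0,0,0,50,0.49,0,0,0,55,0.49,0,0,0,60,0.49,0,0,0,65,0.49,0,0,0,65]
}}

```text
time_s: 51.5
ee_pos: [634.1, 4.3, 82.4]
ee_rot: [-180.0, 0.0, 31.9]
force: [-0.4, 0.4, -0.5]
gripper_width: 46.9
```

Run:
```python
from m import *
rel();print(env.state()['torque'])
```

```text
t 51.5 pos [634.1   4.3  82.4] rot [-1.7999e+02  1.0000e-02  3.1860e+01] F [-0.4  0.4 -0.5] w 46.9
[-0.04977973  0.09850459  0.03600669]
```

Emit:
{"fn": "jog_arm", "kwargs": {
  "steps": [0.49,0,0,0,-3,0.2,0,0,0,-3,0.2,0,0,0,-3,0.2,0,0,0,-3,0.2,0,0,-3,-3,0.2,0,0,-7,-3,0.2,0,0,-11,-3,0.2,0,0,-12,-3,0.2,-12,12,-12,-3,0.2,-16,16,-12,-3,0.2,-16,16,-12,-3,0.2,-16,16,-12,-3,0.2,-16,16,-12,-3,0.2,-16,16,-12,-3]
}}

```text
time_s: 52.9
ee_pos: [580.9, -219.4, 201.6]
ee_rot: [-180.0, 0.1, 34.5]
force: [0.5, 0.0, -0.1]
gripper_width: 73.0
```

```bash
python3 ny.py n16.png
python3 - <<'E'
from seg import *
t=snap('top','t16.png')
print('cover',rect(t,(300,210,385,315),lambda r,g,b:(b>r-8)&(r>75),63,'top'))
E
```

```text
t 52.9 pos [ 580.9 -219.4  201.6] rot [-1.7998e+02  9.0000e-02  3.4490e+01] F [ 0.5  0.  -0.1] w 73.0
yellow bbox [ 189  261  104  116 6448] [240.5 322. ]
84 324.7
76 336.0
66 350.0
cover (array([553.9,   1.1]), array([237.1, 167.7]), 2.4)
```

View pics/cn16.png

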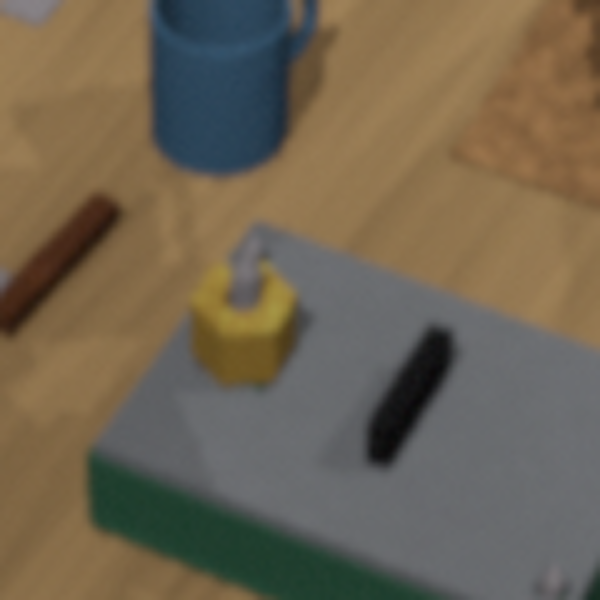

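Run:
```python
from seg import *
def bb(u,yaw,x=634.1,y=4.4):
    P=[]
    for k in range(6):
        a=np.radians(yaw+30+60*k); r=25.4
        for z in(u,u+37): 
            q=w2px('side',(x+r*np.cos(a),y+r*np.sin(a),z)); P.append([(q[0]-264.5)*5,(q[1]-149.5)*5])
    P=np.array(P); return P.min(0).round(),P.max(0).round()
for yaw in(0,8,36):
  for u in(84,76,71,69.5,66,63): print(yaw,u,*bb(u,yaw))
for f in('cn10.png','cn15.png','cn16.png'):
    c=cv2.imread('pics/'+f)[:,:,::-1].astype(int)
    for th in(25,45,70):
        m=((c[...,0]-c[...,2]>th)&(c[...,1]-c[...,2]>th*.64)).astype(np.uint8); m[:,:185]=0;m[:,310:]=0;m[:230]=0;m[400:]=0
        col=m[:,232:242].mean(1)>.5; r=np.where(col)[0]; print(f,th,r.min(),r.max())
```

```text
0 84 [194. 237.] [303. 359.]
0 76 [194. 248.] [303. 371.]
0 71 [194. 256.] [302. 378.]
0 69.5 [194. 258.] [302. 380.]
0 66 [194. 263.] [302. 385.]
0 63 [194. 267.] [302. 389.]
8 84 [194. 235.] [303. 362.]
8 76 [194. 246.] [302. 373.]
8 71 [194. 254.] [302. 380.]
8 69.5 [194. 256.] [302. 382.]
8 66 [194. 261.] [301. 387.]
8 63 [194. 265.] [301. 391.]
36 84 [198. 232.] [299. 364.]
36 76 [198. 244.] [298. 376.]
36 71 [198. 251.] [298. 383.]
36 69.5 [198. 253.] [298. 385.]
36 66 [198. 258.] [298. 390.]
36 63 [198. 263.] [298. 394.]
cn10.png 25 242 362
cn10.png 45 245 359
cn10.png 70 249 354
cn15.png 25 299 381
cn15.png 45 302 378
cn15.png 70 306 372
cn16.png 25 230 384
cn16.png 45 230 381
cn16.png 70 313 376
```

The nut is level and well down on the thread, with the mug and square untouched and the cover unmoved. The image puts the underside about 18–19 mm below the thread top. That margin is thin for a 1–2 mm camera error, so I'll wind on a little more.

Run:
```python
from m import *
rel((634.1,4.4,202,34.5),(634.1,4.4,82,34.5))
```

```text
t 53.0 pos [ 581.9 -216.   201.8] rot [-179.91    0.     34.68] F [0.5 0.9 0.1] w 72.8
   [ 16.83 -15.16  -0.02   0.18] rows 4.5
   [ 16.83 -15.16  11.98   0.18] rows 2.4
```

Emit:
{"fn": "jog_arm", "kwargs": {
  "steps": [0.2,16.5,-15.6,0,0,0.2,16.5,-15.6,0,0,0.2,16.5,-15.6,0,0,0.2,16.5,-15.6,0,0,0.2,16.5,-15.6,0,0,0.2,16.5,-15.6,0,0,0.2,16.5,-15.6,0,0,0.2,16.5,-15.6,0,0,0.2,16.5,-15.6,0,0,0.2,16.5,-15.6,0,0]
}}

```text
time_s: 54.0
ee_pos: [628.8, 5.2, 202.5]
ee_rot: [-180.0, -0.0, 34.7]
force: [0.2, 0.2, 0.1]
gripper_width: 72.9
```

Run:
```python
from m import *
rel((634.1,4.4,80,34.5))
```

```text
t 54.0 pos [628.8   5.2 202.5] rot [-180.     -0.     34.66] F [0.2 0.2 0.1] w 72.9
   [ 0.39  0.36 12.25  0.16] rows 2.5
```

Emit:
{"fn": "jog_arm", "kwargs": {
  "steps": [0.2,0.39,0.36,0,0,0.2,0.39,0.36,3,0,0.2,0.39,0.36,6,0,0.2,0.39,0.36,9,0,0.2,0.39,0.36,11.5,0,0.2,0.39,0.36,12.1,0,0.2,0.39,0.36,12.1,0,0.49,0.39,0.36,12.1,0,0.49,0.39,0.36,12.1,0,0.49,0.39,0.36,12.1,0,0.49,0.39,0.36,12.1,0]
}}

```text
time_s: 55.1
ee_pos: [634.6, 5.5, 82.3]
ee_rot: [180.0, -0.1, 34.7]
force: [0.8, -0.5, 0.3]
gripper_width: 47.1
```

Emit:
{"fn": "jog_arm", "kwargs": {
  "steps": [0.49,0,0,0,5,0.49,0,0,0,10,0.49,0,0,0,15,0.49,0,0,0,20,0.49,0,0,0,25,0.49,0,0,0,30,0.49,0,0,0,35,0.49,0,0,0,40,0.49,0,0,0,40]
}}

```text
time_s: 56.0
ee_pos: [634.4, 5.5, 81.8]
ee_rot: [-180.0, -0.0, -5.2]
force: [1.1, -0.0, -0.8]
gripper_width: 46.7
```

Run:
```python
from m import *
rel();print(env.state()['torque'])
```

```text
t 56.0 pos [634.4   5.5  81.8] rot [-1.7999e+02 -3.0000e-02 -5.2400e+00] F [ 1.1 -0.  -0.8] w 46.7
[-0.07893626  0.21955601  0.01242564]
```

Emit:
{"fn": "jog_arm", "kwargs": {
  "steps": [0.49,0,0,0,-3,0.2,0,0,0,-3,0.2,0,0,0,-3,0.2,0,0,0,-3,0.2,0,0,0,-3,0.2,0,0,-4,-3,0.2,0,0,-8,-3,0.2,0,0,-12,-3,0.2,0,0,-12,-3,0.2,-5,22,-12,-3,0.2,-5,22,-12,-3,0.2,-5,22,-12,-3,0.2,-5,22,-12,-3,0.2,-5,22,-12,-3,0.2,-5,22,-12,-3,0.2,-5,22,-12,-3]
}}

```text
time_s: 57.6
ee_pos: [564.0, -209.0, 200.9]
ee_rot: [-179.9, 0.0, -2.3]
force: [-0.2, 1.2, -0.2]
gripper_width: 73.1
```

```bash
python3 ny.py n17.png
python3 - <<'E'
from seg import *
t=snap('top','t17.png')
print('cover',rect(t,(300,210,385,315),lambda r,g,b:(b>r-8)&(r>75),63,'top'))
a=cv2.imread('pics/cn16.png').astype(int);
for f in('cn16.png','cn17.png'):
    c=cv2.imread('pics/'+f)[:,:,::-1].astype(int); m=((c[...,0]-c[...,2]>25)&(c[...,1]-c[...,2]>16))
    for x in(215,235,250,265,280): r=np.where(m[300:400,x])[0]; print(f,x,r.max()+300)
E
```

```text
t 57.6 pos [ 564.  -209.   200.9] rot [-1.7994e+02  3.0000e-02 -2.3300e+00] F [-0.2  1.2 -0.2] w 73.1
yellow bbox [ 196  273   95  110 5931] [239.6 326.2]
84 324.7
76 336.0
66 350.0
cover (array([553.9,   1.1]), array([237.1, 167.7]), 2.4)
cn16.png 215 379
cn16.png 235 385
cn16.png 250 383
cn16.png 265 383
cn16.png 280 367
cn17.png 215 381
cn17.png 235 390
cn17.png 250 391
cn17.png 265 384
cn17.png 280 377
```

View pics/cn17.png

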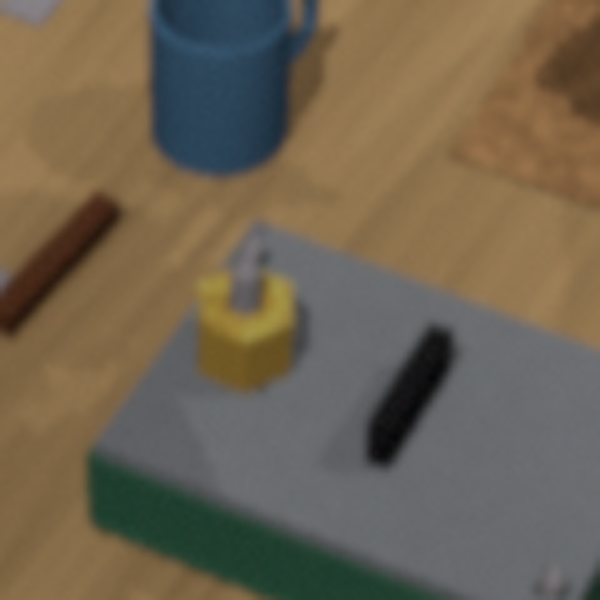

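The nut is level, with its lower corner at (250,391) in the crop. That puts the underside at about 65–66 mm, roughly 20 mm below the thread top, and the cover has not moved. I'm handing in.

```bash
python3 -c "
from h import env;print(env.job_done())"
```

```text
the job is handed in; nothing more can be done
None
```

The job is handed in at about 58 s of the 210 s allowed; the interface gives no verdict.

- **Cover off:** I lifted the cover off the box and laid it flat on the cork pad.
- **Samples:** The green, brown and chip samples are flat and apart on the chamber floor; ply was absent. The red block and the small white one were left alone.
- **Cover on:** The cover went back over its pins and stud with no side load. Its camera pose is the same as at the start to 0.1 mm and 0.1°.
- **Nut:** I set it on the stud and turned it anticlockwise about 90° until it dropped. I then wound it clockwise about half a turn, using loosely closed fingers as a spanner.

**Last checks:**
- The nut stands level with its underside about 20 mm below the thread top, against the 16.5 mm needed. My image estimates are good to 1–2 mm. An earlier reading of 18–19 mm left little margin, so I wound it a further 40°.
- The mug and square are unmoved in the last view. I did not check the glue bottle at the end, but the arm never went near it.
- The samples could not be seen once the cover was on. They were last confirmed flat just before it was lowered: all three after the last placing, only the chip clearly once the cover was over the box.
- I viewed 16 pictures, two over the budget of 14, and one of them was 936 pixels wide, over the size limit.

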